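# Empty the mitre saw's offcut tote

## Robot

A 7-joint arm with a two-finger parallel gripper is mounted at the origin on the work surface. World frame = base frame: x ahead of the robot, y to its left, z up, the work surface at z = 0. Lengths are in m, angles in rad, forces in N, time in s.
With the tool pointing down it reaches from about 0.4 to 0.85 m from the base axis. Payload 4.5 kg.
Tool frame: the origin (TCP) lies at the very end of the fingers, on their centre line; the grasp point (between the pads) lies 19 mm behind it; z points along the fingers, y is the line along which they close (so a half turn about z gives the same grasp; the last joint's range is limited). The gripper opens to 85 mm and grips with 20 to 120 N. Pads are 22 mm wide; open, the fingers measure 114 mm over their backs; the gripper's body (76 mm by 85 mm) begins 54 mm behind the grasp point. The pads swing forward as they close: fully open they stand 13 mm farther back than shut.
Start: joints at [-1.283, 0.689, -0.195, 1.565, 0.157, 0.902, -0.215], TCP at [0.157, 0.605, 0.195] pointing down, gripper open.
Joint ranges: [-3.01, 3.01], [-0.46, 2.08], [-1.47, 1.51], [0.13, 2.56], [-1, 4.14], [0.04, 2.09], [-2.66, 2.66]. Speed limits (rad/s): [2.57, 2.57, 3.14, 3.14, 3.14, 3.14, 3.14].

## Interface

Orientations are given as a unit quaternion [x, y, z, w].
In Python, from rig import telemetry, viewer, robot gives the robot as it stands. The module is installed in compiled form; this text tells all that it offers.
- The arm moves only by the tool apply_moves, never from a script. Its argument "increments" is a list of rows, each an object of numbers: "gripper": the closure, from 0 (fully open) to 1 (shut); "x", "y", "z": the shift along the tool's x, y, z in m; "twist": the turn about the tool's z in degrees. In form: [{"gripper": .., "x": .., "y": .., "z": .., "twist": ..}, ...]. A call has 1 to 10 rows; each row shifts and turns the commanded pose from where the row before left it, along the tool's axes as they then stand; what a row does not reach is not made up. A row lasts 1/12 s, in which the tool goes at most 41.7 mm and 7.16 degrees, less where a joint would pass 70% of its speed; a pose out of reach is approached as far as the arm can. A call with a gripper value outside its range is refused whole. The fingers move at their own pace and stop on an object; the grip force is fixed at half the most. Time passes only in rows, so rows that do not move let the fingers close. It gives the time, the measured TCP pose, the force, the opening and the grip force at its end, in the units of the state.
- telemetry.sense(): the state, without advancing time (a new reading comes with each control period).
- viewer.snapshot(name): name is "side" or "top"; returns a dict with "img" (384x512x3 uint8, red, green, blue), "range_z" (384x512 float32, m along the optical axis (not along the pixel's ray), 0 where there is no reading), "mtx" (3x3 intrinsics, pixels), "R" (3x3) and "t" (3): a world point X has camera coordinates R X + t. Camera axes: x right, y down, z forward; pixel columns grow to the right and rows downward; lengths in m; the calibration is good to about 2 mm. A picture is of the moment at which its call begins.
- robot.close_job(): hands the job in; it is judged then, once.
The state is a dict: "t": time; "joint_pos": joint angles; "qd": joint speeds; "tau": joint torques, N m; "tool_pos": TCP position; "ee_rot": TCP orientation; "contact_force": force on the tool from outside, world axes, zero at the start; "ft_torque": the same for the moment, N m; "grip_width": finger opening in m; "grasp_force": force on a finger pad.
Only numpy, scipy, OpenCV 4.12 (cv2) and the standard library are available. Lean on these libraries where they do the work, as an engineer would, in place of code of your own. Each camera call takes 0.05 s, during which the arm holds its last target. There are 200 camera calls.

## Task

Clear up the cedar offcuts from the mitre saw: lift the full offcut tote level, carry it over to the grey scrap crate and tip it out into the crate, and see that the one offcut lying loose on the bench goes into the crate too. Then stand the empty tote back squarely in its bay between the two cleats on the saw's base board. Leave everything else, the crate included, where it stands.

Things in the scene. Friction and masses are not known exactly. Their poses are not given: they have to be found in the camera images.
- tote: pale plywood offcut tote with a blue carrying bar, 400 g empty. Origin: centre of its underside; x along its length, z up. 210 mm long over two 12 mm end boards, 122 mm high. Floor 90 mm wide (y), 9 mm thick; both long sides flare outward at 30 deg above level to lips at y = +-106, z = 42 mm: tip it over either. Cedar on it has friction 0.4: it empties at 65 to 75 deg of tilt.
- tote_bar (a point): middle of the tote's blue carrying bar, 105 mm above the tote's underside. The bar runs along the tote's x between the end boards, 186 mm free length, rectangular section 22 mm wide (y) by 20 mm high (z) with flat upright faces.
- bay (a point): centre of the tote's bay: a point on the top of the ply board, 18 mm above the bench, midway between two pale cleats; x from cleat to cleat, z up. Cleats 16 mm high, 20 mm wide, 120 mm long (y), inner faces at x = +-118 mm: the tote stands between them, its length along x (either way round), 13 mm spare at each end, its middle at this point.
- station: fixed ply board with the orange and grey mitre saw on it. Origin: on the bench under the bay's centre, axes as the bay's. The board covers x = +-200 mm, y = -680 to +120 mm. The saw is on the -y side: its table and fence, up to 180 mm high, begin at y = -170 mm; its head is 330 mm high at y = -400 mm.
- crate: grey plastic scrap crate, open on top, 340 mm (x) by 250 mm (y) and 120 mm high, walls 6 mm, rim 12 mm thick, floor 6 mm; 1.8 kg, loose on the bench. Origin: centre of its underside, z up.
- offcut1: cedar offcut, 46 x 38 x 36 in mm, about 25 g; starts in the tote. Origin: centre of its underside as it lies at the start.
- offcut2: cedar offcut, 42 x 38 x 44 in mm, about 25 g; starts in the tote. Origin: centre of its underside as it lies at the start.
- offcut3: cedar offcut, 46 x 38 x 30 (one end mitred) in mm, about 25 g; starts in the tote. Origin: centre of its underside as it lies at the start.
- offcut4: cedar offcut, 46 x 38 x 40 (one end mitred) in mm, about 25 g; starts in the tote. Origin: centre of its underside as it lies at the start.
- offcut5: cedar offcut, 44 x 38 x 34 in mm, about 25 g; starts in the tote. Origin: centre of its underside as it lies at the start.
- offcut6: cedar offcut, 70 x 38 x 38 mm, about 40 g; lies by itself on the bench between the tote and the crate. Origin: centre of its underside, x along its 70 mm length, z up.
- hammer: claw hammer lying on the bench, about 260 mm long; not part of the job. Origin: underside.
- tape: yellow and black tape measure, 74 x 40 x 62 mm; not part of the job. Origin: underside.
There are look-alikes about, which are no part of the job. What is shaped like the offcut4 but purple or turquoise is not meant. What is shaped like the offcut5 but orange or yellow is not meant.

How it is judged:
By the outcome, as a careful person would: the job done as asked, in the order asked, and still so for the second after the job is handed in, with the robot touching nothing.
It also fails if it takes over 72 s, if anything falls off the work surface, if the arm or the gripper's body presses on something with over 40 N, if the wrist force passes 120 N, or if a joint passes its speed limit or range.

## Working session

There is one attempt and no reset: what is moved stays moved. The work goes in short steps, Python scripts to look and compute and a tool call to move; the robot and the scene stay as the last step left them, time stands still between calls to the robot, and variables do not carry over. Pictures are saved under pics/ and viewed, at most 10 in all, crops included, and the job is handed in when it is done.

Besides the shell and the picture viewer there is one more tool, called after "Request:" by a JSON object that holds its "api" and its "payload". apply_moves: Moves the arm, as the interface text tells. Its arguments: {"type":"object","properties":{"increments":{"type":"array"}},"required":["increments"]}

```bash
mkdir -p pics; cat > h.py <<'E'
import numpy as np, cv2
from rig import telemetry, viewer, robot
def snap(n,name):
    s=viewer.snapshot(n); cv2.imwrite(f'pics/{name}.png',s['img'][...,::-1]); np.savez(f'pics/{name}.npz',**s); return s
def world(s):
    z=s['range_z'].astype(float); v,u=np.mgrid[:z.shape[0],:z.shape[1]]
    K=s['mtx']; c=np.stack([(u-K[0,2])/K[0,0]*z,(v-K[1,2])/K[1,1]*z,z],-1)
    return (c-s['t'])@s['R']
E
python3 - <<'E'
from h import *
a=snap('side','s0');b=snap('top','t0')
cv2.imwrite('pics/both.png',np.hstack([cv2.resize(x['img'][...,::-1],(400,300)) for x in(a,b)]))
for s in(a,b): print(-s['R'].T@s['t'],s['R'].round(2).tolist(),s['mtx'][0,0], (s['range_z']>0).mean())
print(telemetry.sense())
E
```

```text
[ 0.1772728  -0.70772493  1.12890813] [[0.86, -0.51, 0.01], [-0.39, -0.67, -0.63], [0.33, 0.54, -0.78]] 458.970741393264 0.9957733154296875
[ 0.48447637 -0.00859383  1.23986234] [[-0.02, -1.0, -0.02], [-0.99, 0.02, -0.11], [0.11, 0.01, -0.99]] 446.78347229019073 0.9959920247395834
{'t': 0.1, 'joint_pos': array([-1.28320582,  0.68990438, -0.19450988,  1.56622678,  0.15734557,
        0.9025173 , -0.21510011]), 'qd': array([ 7.50074151e-04, -1.68270897e-03,  1.25202299e-03, -4.21789033e-03,
       -1.73698868e-03,  5.24744879e-05,  9.79624143e-04]), 'tau': array([-3.38345715e-03, -5.40603876e+01, -1.27132561e+00, -1.58988690e+01,
        9.43002698e-03,  4.37446724e-03, -5.15665249e-06]), 'tool_pos': array([0.15682815, 0.60434423, 0.19406492]), 'ee_rot': array([ 1.26507827e-01,  9.91965261e-01, -8.30233035e-04, -2.29836132e-05]), 'contact_force': array([0.04375399, 0.4503661 , 0.58109517]), 'ft_torque': array([-0.00809036, -0.03129874, -0.01401581]), 'grasp_force': 0.0, 'grip_width': 0.0854517289219355}
```

View pics/t0.png

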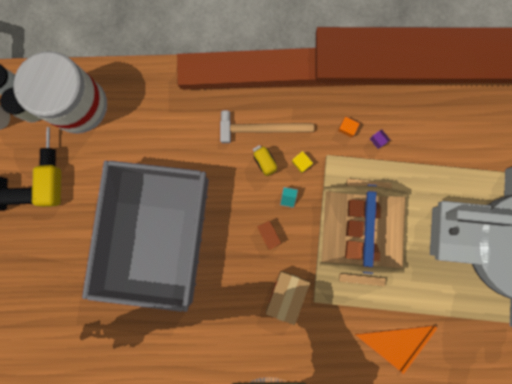

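View pics/s0.png

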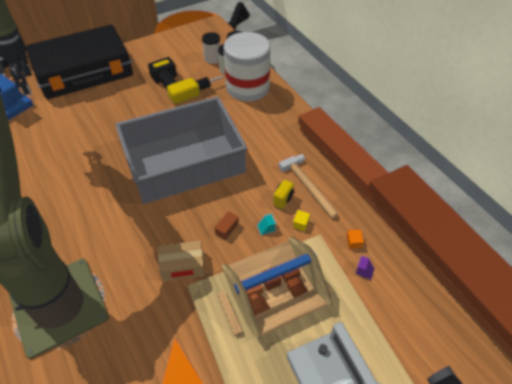

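Top view: tote with its blue bar at about (370,228), crate centred near (148,234), brown offcut6 at (271,234). The teal, yellow, orange and purple pieces are decoys. Side view: the crate and the tote are both clear.

The tool can't tilt, so tipping has to use the crate rim. Measuring next.

```bash
cat > m.py <<'E'
from h import *
def bar(s):
    hsv=cv2.cvtColor(s['img'],cv2.COLOR_RGB2HSV);W=world(s)
    m=(hsv[...,0]>105)&(hsv[...,0]<125)&(hsv[...,1]>120)
    return pts(m,W,0.06,0.5)
def pts(m,W,z0,z1,box=None):
    m=m&(W[...,2]>z0)&(W[...,2]<z1)
    if box: m&=(W[...,0]>box[0])&(W[...,0]<box[1])&(W[...,1]>box[2])&(W[...,1]<box[3])
    k=cv2.morphologyEx(m.astype(np.uint8),cv2.MORPH_OPEN,np.ones((2,2)))
    n,l,st,_=cv2.connectedComponentsWithStats(k)
    if n<2: return None
    P=W[l==1+st[1:,4].argmax()]
    return P
def rect(P):
    (c,d,a)=cv2.minAreaRect((P[:,:2]*1000).astype(np.float32)); return np.round(c,1),np.round(d,1),round(a,1),'z med/max',np.round(np.median(P[:,2])*1e3,1),np.round(np.percentile(P[:,2],98)*1e3,1),len(P)
E
python3 - <<'E'
from m import *
for n in('t0','s0'):
    s=dict(np.load(f'pics/{n}.npz')); W=world(s); hsv=cv2.cvtColor(s['img'],cv2.COLOR_RGB2HSV); I=np.ones(W.shape[:2],bool)
    print(n,'bar',rect(bar(s)))
    H=hsv[...,0].astype(int);S=hsv[...,1]
    print('off6',rect(pts((H<12)&(S>120),W,.028,.05,(.35,.8,-.15,.1))))
    print('crate rim',rect(pts((S<70),W,.105,.14,(.3,.9,.05,.6))))
    print('cratefloor z',np.median(W[...,2][(W[...,0]>.5)&(W[...,0]<.7)&(W[...,1]>.22)&(W[...,1]<.35)]))
    print('end boards/tote high',rect(pts(I,W,.07,.16,(.3,.85,-.5,-.1))))
    print('block',rect(pts(I,W,.03,.12,(.2,.5,-.12,.08))))
    for z0,z1 in((.028,.042),): 
        m=((W[...,2]>z0)&(W[...,2]<z1)&(W[...,1]<-.1)&(W[...,1]>-.45)).astype(np.uint8)
        k,l,st,_=cv2.connectedComponentsWithStats(m)
        for i in range(1,k):
            if st[i,4]>40: print('  clt',rect(W[l==i]))
    # board
    m=pts((H>12)&(H<25)&(S<150),W,.010,.026,(.2,.9,-.8,-.05)); print('board',rect(m) if m is not None else None)
s=dict(np.load('pics/t0.npz'));W=world(s)
for u in (395,370): print([tuple((W[v,u]*1000).round().astype(int)) for v in range(160,300,4)])
print([tuple((W[228,u]*1000).round().astype(int)) for u in range(310,420,3)])
print('crate cut',[tuple((W[234,u]*1000).round().astype(int)) for u in range(86,212,2)])
E
```

```text
t0 bar (array([ 530.2, -160.3]), array([262.3, 177.9]), 72.6, 'z med/max', np.float64(133.5), np.float64(137.9), 573)
off6 (array([488.2, -15.1]), array([68.8, 37.8]), 25.6, 'z med/max', np.float64(38.6), np.float64(43.1), 357)
crate rim (array([480.5, 230.6]), array([472.4, 383.3]), 81.9, 'z med/max', np.float64(119.1), np.float64(124.6), 2681)
cratefloor z 0.0070942715464927565
end boards/tote high (array([ 496.5, -191.4]), array([364.4, 224.5]), 87.8, 'z med/max', np.float64(130.8), np.float64(142.5), 1715)
block (array([365.4, -62.6]), array([115.9, 234.4]), 88.1, 'z med/max', np.float64(55.6), np.float64(60.5), 1444)
  clt (array([ 783.8, -239.5]), array([44., 39.]), 62.2, 'z med/max', np.float64(34.1), np.float64(39.2), 223)
  clt (array([ 747. , -322.7]), array([38., 30.]), 35.6, 'z med/max', np.float64(39.0), np.float64(41.7), 113)
  clt (array([ 687.7, -107.7]), array([42.7, 38.5]), 38.5, 'z med/max', np.float64(34.3), np.float64(38.9), 163)
  clt (array([ 623.8, -285.9]), array([119.4,  17.5]), 84.8, 'z med/max', np.float64(34.9), np.float64(39.2), 226)
  clt (array([ 505.2
[... 9444 characters left out ...]
3), np.int64(9)), (np.int64(498), np.int64(228), np.int64(5)), (np.int64(498), np.int64(222), np.int64(7)), (np.int64(498), np.int64(217), np.int64(3)), (np.int64(498), np.int64(211), np.int64(9)), (np.int64(498), np.int64(205), np.int64(8)), (np.int64(497), np.int64(200), np.int64(6)), (np.int64(496), np.int64(177), np.int64(115)), (np.int64(496), np.int64(171), np.int64(121)), (np.int64(497), np.int64(174), np.int64(69)), (np.int64(497), np.int64(174), np.int64(34)), (np.int64(497), np.int64(173), np.int64(1)), (np.int64(497), np.int64(168), np.int64(0)), (np.int64(497), np.int64(162), np.int64(4)), (np.int64(497), np.int64(157), np.int64(-1)), (np.int64(497), np.int64(151), np.int64(-1))]
```

```bash
python3 - <<'E'
import cv2
a=cv2.imread('pics/t0.png')[140:320,200:440]
b=cv2.imread('pics/s0.png')[200:384,170:400]
import numpy as np
cv2.imwrite('pics/c0.png',np.hstack([cv2.resize(a,(400,300),interpolation=2),cv2.resize(b,(400,300),interpolation=2)]))
E
```

```text
(no output)
```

View pics/c0.png

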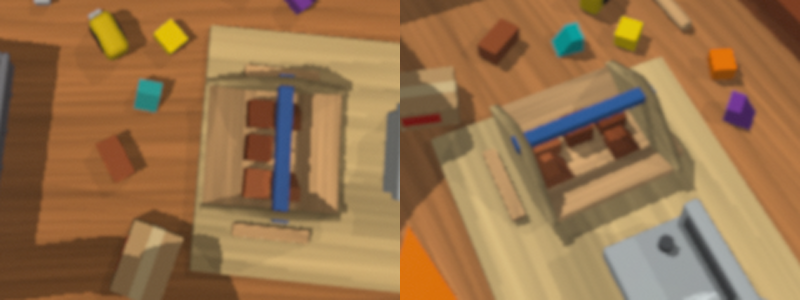

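```bash
python3 - <<'E'
from m import *
for n in('t0','s0'):
    s=dict(np.load(f'pics/{n}.npz')); W=world(s); hsv=cv2.cvtColor(s['img'],cv2.COLOR_RGB2HSV);H=hsv[...,0];S=hsv[...,1]
    I=(H>105)&(H<125)&(S>120)
    P=pts(I,W,.12,.16,(.38,.62,-.32,-.2)); print(n,'bar',rect(P),np.degrees(np.arctan(np.polyfit(P[:,0],P[:,1],1)[0])))
    P=pts(W[...,2]>0,W,.108,.135,(.3,.75,.1,.5)); print('rim',rect(P),P[:,0].min(),P[:,0].max())
    Q=P[(P[:,0]>.4)&(P[:,0]<.6)&(P[:,1]<.26)&(P[:,2]>.114)]; f=np.polyfit(Q[:,0],Q[:,1],1); print('near wall',f,'resid',(Q[:,1]-np.polyval(f,Q[:,0])).std(),np.polyval(f,.49),len(Q))
    Q=P[(P[:,0]>.4)&(P[:,0]<.6)&(P[:,1]>.35)&(P[:,2]>.114)]; f=np.polyfit(Q[:,0],Q[:,1],1); print('far wall',f,np.polyval(f,.49),len(Q))
E
```

```text
t0 bar (array([ 530.2, -160.3]), array([262.3, 177.9]), 72.6, 'z med/max', np.float64(133.5), np.float64(137.9), 573) -5.861918708151587
rim (array([479.8, 231.4]), array([473.9, 385. ]), 81.9, 'z med/max', np.float64(119.1), np.float64(124.6), 2654) 0.2868683649863147 0.683608013797061
near wall [-0.11695217  0.22467913] resid 0.029950843789686776 0.16737256461311634 362
far wall [-0.13609488  0.4914893 ] 0.4248028067594293 357
s0 bar (array([ 335.8, -439.8]), array([605.7, 144.6]), 46.0, 'z med/max', np.float64(131.5), np.float64(136.4), 568) 5.177876608450354
rim (array([465.9, -97.1]), array([1292.2,  393.7]), 81.6, 'z med/max', np.float64(116.4), np.float64(123.4), 1573) 0.17727279651578481 0.7496250926935654
near wall [-0.13633124  0.23827607] resid 0.0027846682976310506 0.17147376379825913 196
far wall [-0.14335151  0.49450579] 0.4242635500140426 139
```

Request:
{"api": "apply_moves", "payload": {"increments": [{"gripper": 0,"x": 0,"y": 0,"z": -0.04,"twist": 0},{"gripper": 0,"x": 0,"y": 0,"z": -0.04,"twist": 0},{"gripper": 0,"x": 0,"y": 0,"z": -0.04,"twist": 0},{"gripper": 0,"x": -0.04,"y": 0,"z": -0.01,"twist": 0},{"gripper": 0,"x": -0.04,"y": 0,"z": 0,"twist": 3}]}}

```text
t: 0.52
tool_pos: [0.2322, 0.5883, 0.3294]
ee_rot: [0.149, 0.989, 0.005, -0.001]
contact_force: [2.2, 1.6, -0.8]
grip_width: 0.0853
grasp_force: 0.0
```

```bash
sed -i 's/P=W\[l==1+st\[1:,4\].argmax()\]/P=W[(l==1+st[1:,4].argmax())\&m]/; s/MORPH_OPEN,np.ones((2,2))/MORPH_CLOSE,np.ones((3,3))/' m.py; python3 - <<'E'
from m import *
a=np.radians(-7.8);u=np.array([np.cos(a),np.sin(a)]);v=np.array([-np.sin(a),np.cos(a)])
for n in('t0','s0'):
    s=dict(np.load(f'pics/{n}.npz')); W=world(s); hsv=cv2.cvtColor(s['img'],cv2.COLOR_RGB2HSV);H=hsv[...,0];S=hsv[...,1]
    P=pts((H>105)&(H<125)&(S>120),W,.12,.16,(.38,.62,-.32,-.2)); print(n,'bar',rect(P),np.degrees(np.arctan(np.polyfit(P[:,0],P[:,1],1)[0])))
    P=pts(W[...,2]>0,W,.114,.135,(.3,.75,.1,.5)); print('rim',rect(P))
    A=P[:,:2]@u;B=P[:,:2]@v
    print('along',np.percentile(A,[0,1,99,100]));print('hist across',np.histogram(B,bins=np.arange(.2,.52,.003))[0].tolist())
E
```

```text
t0 bar (array([ 501.4, -259. ]), array([ 19.2, 180. ]), 84.3, 'z med/max', np.float64(133.2), np.float64(137.7), 575) -5.439525333846918
rim (array([497.5, 299.9]), array([264.9, 352.3]), 82.2, 'z med/max', np.float64(120.0), np.float64(124.5), 2465)
along [0.27604763 0.27719744 0.62706045 0.62836648]
hist across [0, 0, 0, 0, 0, 0, 0, 0, 0, 0, 30, 189, 174, 161, 157, 63, 10, 14, 13, 12, 10, 13, 11, 12, 12, 11, 14, 12, 10, 9, 17, 10, 11, 13, 11, 12, 13, 13, 10, 13, 12, 13, 11, 11, 11, 13, 11, 13, 13, 12, 9, 10, 12, 13, 12, 12, 11, 12, 12, 11, 10, 14, 12, 12, 10, 12, 12, 14, 12, 10, 14, 12, 10, 11, 12, 13, 10, 12, 10, 15, 10, 12, 11, 13, 10, 11, 15, 10, 12, 9, 10, 15, 12, 12, 164, 192, 174, 148, 92, 2, 0, 0, 0, 0, 0, 0]
s0 bar (array([ 503.1, -262.2]), array([ 21.7, 179.6]), 84.1, 'z med/max', np.float64(132.2), np.float64(136.2), 568) -5.2162513002687785
rim (array([501.4, 299.8]), array([272.1, 352. ]), 81.8, 'z med/max', np.float64(118.8), np.float64(123.8), 1275)
along [0.28017197 0.28103145 0.63004312 0.63229277]
hist across [0, 0, 0, 0, 0, 0, 0, 0, 0, 2, 38, 128, 114, 88, 71, 29, 28, 8, 3, 11, 4, 5, 7, 7, 5, 6, 7, 6, 5, 4, 6, 7, 5, 4, 13, 1, 7, 7, 3, 5, 6, 6, 7, 5, 9, 1, 6, 6, 7, 8, 2, 7, 5, 3, 7, 7, 3, 3, 7, 5, 4, 2, 12, 2, 4, 4, 7, 2, 7, 3, 7, 5, 4, 4, 0, 6, 9, 6, 4, 7, 6, 3, 5, 3, 5, 6, 4, 4, 6, 3, 5, 7, 3, 20, 63, 82, 80, 72, 36, 17, 2, 0, 0, 0, 0, 0]
```

```bash
cat > plan.py <<'E'
import sys
from h import *
# usage: plan.py x y z az n : rows to reach world TCP target with tool-y azimuth az (deg), first twisting then shifting
def tool():
    q=telemetry.sense(); x,y,z,w=q['ee_rot']
    from scipy.spatial.transform import Rotation as R
    return q['tool_pos'],R.from_quat(q['ee_rot']).as_matrix(),q
if __name__=='__main__':
    p,R,q=tool(); a=list(map(float,sys.argv[1:])); az0=np.degrees(np.arctan2(R[1,1],R[0,1]))
    print('t',q['t'],'pos',p.round(4),'az',az0.round(2),'tilt',np.degrees(np.arccos(-R[2,2])).round(2),'F',q['contact_force'].round(1),'j',q['joint_pos'].round(2))
    for i in range(0,len(a),4):
        t=np.array(a[i:i+3]);az=a[i+3]; tw=-((az-az0+90)%180-90)
        A=np.radians(az0+ -tw); Y=np.array([np.cos(A),np.sin(A),0]);X=np.array([-Y[1],Y[0],0])*1.0
        X=np.cross(Y,[0,0,-1]); d=t-p; print('twist',tw.round(2),'then xyz',(X@d).round(4),(Y@d).round(4),(-d[2]).round(4),'| len',np.linalg.norm(d).round(3))
        p=t;az0=az0-tw
E
python3 plan.py 0.45 0.3 0.33 84.7 0.502 -0.261 0.25 84.7 0.502 -0.261 0.106 84.7
```

```text
t 0.5167 pos [0.2322 0.5883 0.3294] az 72.84 tilt 0.53 F [ 2.2  1.6 -0.8] j [-1.16  0.58 -0.19  1.35  0.11  1.21 -0.09]
twist -11.86 then xyz -0.2435 -0.267 -0.0006 | len 0.361
twist -0.0 then xyz -0.1036 -0.5538 0.08 | len 0.569
twist -0.0 then xyz 0.0 0.0 0.144 | len 0.144
```

Request:
{"api": "apply_moves", "payload": {"increments": [{"gripper": 0,"x": 0,"y": 0,"z": 0,"twist": -6},{"gripper": 0,"x": 0,"y": 0,"z": 0,"twist": -5.9},{"gripper": 0,"x": -0.028,"y": -0.028,"z": 0,"twist": 0},{"gripper": 0,"x": -0.028,"y": -0.028,"z": 0,"twist": 0},{"gripper": 0,"x": -0.028,"y": -0.028,"z": 0,"twist": 0},{"gripper": 0,"x": -0.028,"y": -0.028,"z": 0,"twist": 0},{"gripper": 0,"x": -0.028,"y": -0.028,"z": 0,"twist": 0},{"gripper": 0,"x": -0.028,"y": -0.028,"z": 0,"twist": 0},{"gripper": 0,"x": -0.028,"y": -0.028,"z": 0,"twist": 0},{"gripper": 0,"x": -0.028,"y": -0.028,"z": 0,"twist": 0}]}}

```text
t: 1.35
tool_pos: [0.4359, 0.338, 0.3245]
ee_rot: [0.049, 0.999, -0.0, -0.0]
contact_force: [0.5, 0.2, 0.0]
grip_width: 0.0854
grasp_force: 0.0
```

Request:
{"api": "apply_moves", "payload": {"increments": [{"gripper": 0,"x": -0.008,"y": -0.04,"z": 0,"twist": 0},{"gripper": 0,"x": -0.008,"y": -0.04,"z": 0,"twist": 0},{"gripper": 0,"x": -0.008,"y": -0.04,"z": 0,"twist": 0},{"gripper": 0,"x": -0.008,"y": -0.04,"z": 0,"twist": 0},{"gripper": 0,"x": -0.008,"y": -0.04,"z": 0,"twist": 0},{"gripper": 0,"x": -0.008,"y": -0.04,"z": 0,"twist": 0},{"gripper": 0,"x": -0.008,"y": -0.04,"z": 0,"twist": 0},{"gripper": 0,"x": -0.008,"y": -0.04,"z": 0,"twist": 0},{"gripper": 0,"x": -0.008,"y": -0.04,"z": 0,"twist": 0},{"gripper": 0,"x": -0.008,"y": -0.04,"z": 0,"twist": 0}]}}

```text
t: 2.18
tool_pos: [0.475, -0.068, 0.3246]
ee_rot: [0.049, 0.999, 0.0, -0.0]
contact_force: [1.0, 0.2, 0.0]
grip_width: 0.0856
grasp_force: 0.0
```

```bash
python3 plan.py 0.502 -0.261 0.25 84.7 0.502 -0.261 0.106 84.7
```

```text
t 2.1833 pos [ 0.475  -0.068   0.3246] az 84.37 tilt 0.03 F [1.  0.2 0. ] j [ 0.15  0.34 -0.15  1.79  0.06  1.01  1.45]
twist -0.33 then xyz -0.0447 -0.1897 0.0746 | len 0.209
twist -0.0 then xyz 0.0 0.0 0.144 | len 0.144
```

Request:
{"api": "apply_moves", "payload": {"increments": [{"gripper": 0,"x": -0.009,"y": -0.038,"z": 0.014,"twist": -0.3},{"gripper": 0,"x": -0.009,"y": -0.038,"z": 0.015,"twist": 0},{"gripper": 0,"x": -0.009,"y": -0.038,"z": 0.015,"twist": 0},{"gripper": 0,"x": -0.009,"y": -0.038,"z": 0.015,"twist": 0},{"gripper": 0,"x": -0.009,"y": -0.038,"z": 0.015,"twist": 0},{"gripper": 0,"x": 0,"y": 0,"z": 0.035,"twist": 0},{"gripper": 0,"x": 0,"y": 0,"z": 0.035,"twist": 0},{"gripper": 0,"x": 0,"y": 0,"z": 0.035,"twist": 0},{"gripper": 0,"x": 0,"y": 0,"z": 0.025,"twist": 0},{"gripper": 0,"x": 0,"y": 0,"z": 0.014,"twist": 0}]}}

```text
t: 3.02
tool_pos: [0.4999, -0.2576, 0.1034]
ee_rot: [0.047, 0.999, 0.001, -0.003]
contact_force: [-0.2, 0.8, 0.3]
grip_width: 0.0854
grasp_force: 0.0
```

Request:
{"api": "apply_moves", "payload": {"increments": [{"gripper": 1,"x": 0,"y": 0,"z": 0,"twist": 0},{"gripper": 1,"x": 0,"y": 0,"z": 0,"twist": 0},{"gripper": 1,"x": 0,"y": 0,"z": 0,"twist": 0},{"gripper": 1,"x": 0,"y": 0,"z": 0,"twist": 0},{"gripper": 1,"x": 0,"y": 0,"z": 0,"twist": 0},{"gripper": 1,"x": 0,"y": 0,"z": 0,"twist": 0}]}}

```text
t: 3.52
tool_pos: [0.503, -0.259, 0.108]
ee_rot: [0.047, 0.999, -0.0, 0.001]
contact_force: [-1.2, 0.2, -0.2]
grip_width: 0.0123
grasp_force: 0.0
```

```bash
python3 plan.py 0.502 -0.261 0.106 84.7 | head -1
```

```text
t 3.5167 pos [ 0.503 -0.259  0.108] az 84.66 tilt 0.11 F [-1.2  0.2 -0.2] j [ 0.45  0.73 -0.09  1.83  0.11  0.58  1.77]
```

```bash
python3 - <<'E'
from m import *
s=snap('side','s1'); print(rect(bar(s)))
c=s['img'][170:384,150:420,::-1]; cv2.imwrite('pics/c1.png',cv2.resize(c,None,fx=2.5,fy=2.5,interpolation=2))
print(telemetry.sense()['grip_width'])
E
```

```text
(array([ 73.9, 840.8]), array([ 64.9, 104.3]), 21.4, 'z med/max', np.float64(107.7), np.float64(123.7), 422)
0.004331103167271938
```

View pics/c1.png

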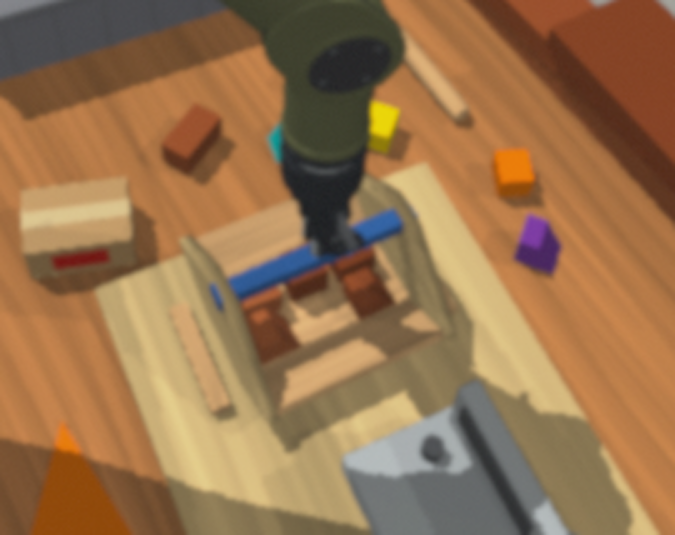

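```bash
python3 - <<'E'
from m import *
for n in('side','top'):
    s=snap(n,n+'2'); W=world(s);hsv=cv2.cvtColor(s['img'],cv2.COLOR_RGB2HSV);H=hsv[...,0];S=hsv[...,1]
    P=pts((H>105)&(H<125)&(S>120),W,.11,.16,(.38,.62,-.32,-.2)); print(rect(P))
    # dark gripper pixels near
    m=(W[...,0]>.44)&(W[...,0]<.56)&(W[...,1]>-.34)&(W[...,1]<-.18)&(W[...,2]>.13)&(W[...,2]<.24)&(hsv[...,2]<110)
    Q=W[m]; 
    for z in np.arange(.13,.24,.015):
        q=Q[(Q[:,2]>z)&(Q[:,2]<z+.015)]
        if len(q)>3: print(n,round(z,3),len(q),(q.min(0)*1e3).round(),(q.max(0)*1e3).round())
cv2.imwrite('pics/c2.png',cv2.resize(s['img'][150:300,290:450,::-1],None,fx=4,fy=4,interpolation=2))
t=telemetry.sense();print(t['grip_width'],t['grasp_force'],t['tool_pos'])
E
```

```text
(array([ 464.4, -258.8]), array([21. , 99.9]), 83.4, 'z med/max', np.float64(131.9), np.float64(136.1), 292)
side 0.13 15 [ 450. -273.  130.] [ 513. -254.  143.]
side 0.145 15 [ 493. -275.  147.] [ 501. -253.  160.]
side 0.16 18 [ 492. -274.  161.] [ 498. -252.  175.]
side 0.175 15 [ 491. -275.  176.] [ 497. -249.  190.]
side 0.19 55 [ 489. -297.  191.] [ 511. -228.  205.]
side 0.205 45 [ 486. -307.  205.] [ 497. -241.  219.]
side 0.22 54 [ 485. -322.  220.] [ 509. -198.  235.]
side 0.235 53 [ 485. -323.  235.] [ 509. -268.  240.]
(array([ 452.1, -254. ]), array([19.4, 80.4]), 85.3, 'z med/max', np.float64(133.3), np.float64(138.0), 249)
top 0.13 63 [ 441. -275.  131.] [ 558. -249.  138.]
top 0.19 4 [ 490. -238.  195.] [ 492. -231.  203.]
top 0.205 12 [ 492. -231.  208.] [ 515. -219.  219.]
top 0.22 37 [ 492. -225.  220.] [ 517. -199.  235.]
top 0.235 49 [ 492. -210.  235.] [ 519. -198.  240.]
0.0002614217477276339 0.0 [ 0.50259886 -0.25877847  0.10746334]
```

View pics/c2.png

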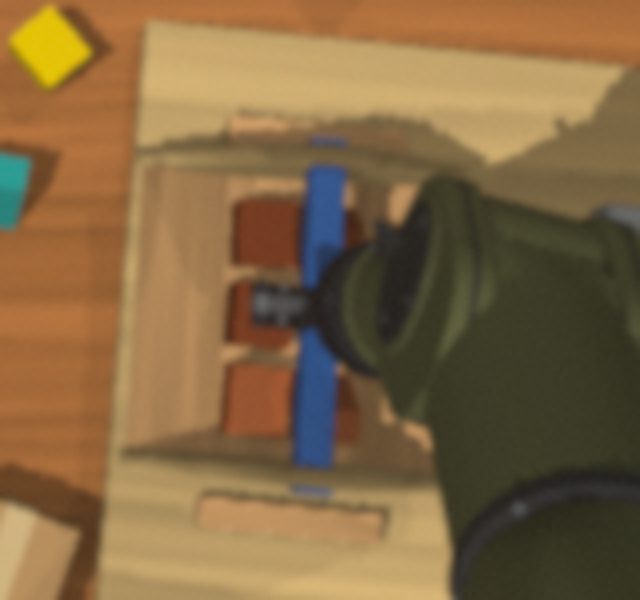

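The fingers look to be straddling the bar at crop (290,305), yet the width reads 0. Testing with a small lift.

Request:
{"api": "apply_moves", "payload": {"increments": [{"gripper": 1,"x": 0,"y": 0,"z": 0,"twist": 0},{"gripper": 1,"x": 0,"y": 0,"z": -0.004,"twist": 0},{"gripper": 1,"x": 0,"y": 0,"z": -0.006,"twist": 0},{"gripper": 1,"x": 0,"y": 0,"z": -0.006,"twist": 0},{"gripper": 1,"x": 0,"y": 0,"z": 0,"twist": 0},{"gripper": 1,"x": 0,"y": 0,"z": 0,"twist": 0}]}}

```text
t: 4.17
tool_pos: [0.5028, -0.2589, 0.1237]
ee_rot: [0.047, 0.999, -0.0, 0.001]
contact_force: [0.5, 0.8, 0.2]
grip_width: 0.0001
grasp_force: 0.0
```

```bash
python3 - <<'E'
from m import *
s=snap('top','top3'); W=world(s);hsv=cv2.cvtColor(s['img'],cv2.COLOR_RGB2HSV);H=hsv[...,0];S=hsv[...,1]
P=pts((H>105)&(H<125)&(S>120),W,.11,.19,(.38,.62,-.32,-.2)); print(rect(P))
s=snap('side','s3');W=world(s);hsv=cv2.cvtColor(s['img'],cv2.COLOR_RGB2HSV);H=hsv[...,0];S=hsv[...,1]
P=pts((H>105)&(H<125)&(S>120),W,.11,.19,(.38,.62,-.32,-.2)); print(rect(P))
t=telemetry.sense();print({k:np.round(v,4) for k,v in t.items()})
E
```

```text
(array([ 451.8, -253.9]), array([18.9, 79.9]), 84.2, 'z med/max', np.float64(133.4), np.float64(137.1), 257)
(array([ 502.9, -262.8]), array([ 21.2, 178.3]), 84.9, 'z med/max', np.float64(132.0), np.float64(136.4), 497)
{'t': np.float64(4.2667), 'joint_pos': array([ 0.4503,  0.7059, -0.0948,  1.8222,  0.106 ,  0.6183,  1.7691]), 'qd': array([ 0.0002,  0.0049, -0.0008,  0.004 ,  0.0016, -0.002 ,  0.0012]), 'tau': array([ 7.20000e-03, -5.10129e+01,  7.60000e-02, -1.19189e+01,
        7.70000e-03, -6.80000e-03,  3.00000e-04]), 'tool_pos': array([ 0.5023, -0.2587,  0.1231]), 'ee_rot': array([0.0466, 0.9989, 0.    , 0.    ]), 'contact_force': array([ 0.2432, -0.1332,  0.1762]), 'ft_torque': array([-0.0337,  0.0058,  0.0415]), 'grasp_force': np.float64(0.0), 'grip_width': np.float64(-0.0)}
```

```bash
python3 - <<'E'
from h import *
for n in('top2','top3'):
    s=dict(np.load(f'pics/{n}.npz'));W=world(s)
    for v in (224,227): print(n,v,[(u,*(W[v,u]*1000).round().astype(int).tolist()) for u in range(350,374,2)])
s=dict(np.load('pics/s3.npz'));
a=s['img'][200:300,240:320,::-1]
b=np.load('pics/top3.npz')['img'][180:260,330:394,::-1]
cv2.imwrite('pics/c3.png',np.hstack([cv2.resize(a,(480,600),interpolation=2)[:, :400],cv2.resize(b,(400,600),interpolation=2)]))
E
```

```text
top2 224 [(350, 514, -223, 69), (352, 514, -228, 72), (354, 510, -201, 237), (356, 510, -205, 239), (358, 510, -209, 241), (360, 510, -216, 232), (362, 510, -222, 223), (364, 509, -219, 257), (366, 509, -222, 265), (368, 508, -224, 276), (370, 508, -223, 296), (372, 507, -225, 308)]
top2 227 [(350, 507, -222, 73), (352, 506, -227, 75), (354, 503, -201, 239), (356, 503, -206, 236), (358, 503, -209, 242), (360, 503, -213, 245), (362, 503, -215, 252), (364, 503, -220, 252), (366, 502, -223, 256), (368, 502, -223, 277), (370, 502, -223, 297), (372, 501, -224, 310)]
top3 224 [(350, 514, -223, 71), (352, 514, -227, 73), (354, 514, -232, 78), (356, 509, -202, 255), (358, 509, -207, 254), (360, 509, -211, 255), (362, 509, -213, 263), (364, 509, -218, 262), (366, 509, -221, 270), (368, 509, -225, 271), (370, 508, -223, 297), (372, 507, -223, 314)]
top3 227 [(350, 507, -223, 69), (352, 507, -227, 73), (354, 503, -199, 249), (356, 503, -203, 252), (358, 503, -206, 254), (360, 503, -210, 257), (362, 503, -213, 262), (364, 502, -217, 265), (366, 502, -221, 268), (368, 502, -223, 279), (370, 502, -223, 296), (372, 501, -223, 316)]
```

View pics/c3.png

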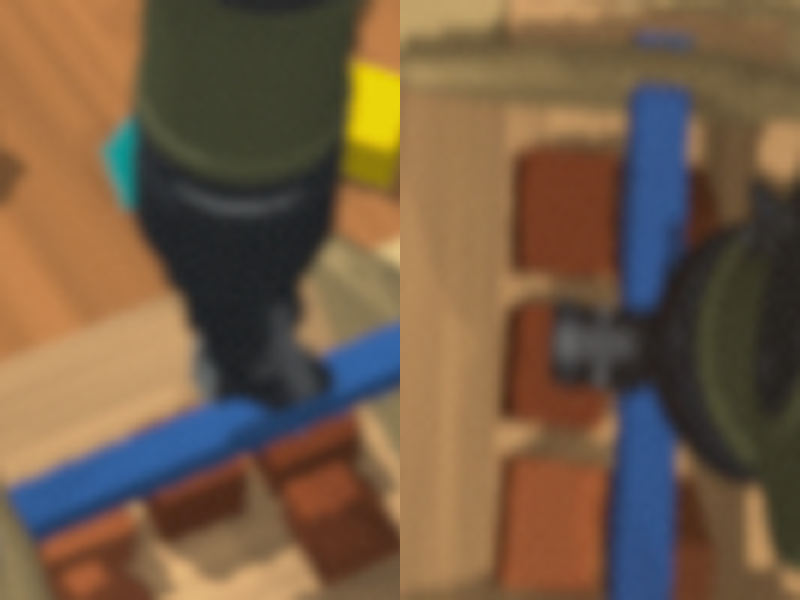

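Request:
{"api": "apply_moves", "payload": {"increments": [{"gripper": 1,"x": 0,"y": 0,"z": -0.04,"twist": 0},{"gripper": 1,"x": 0,"y": 0,"z": -0.04,"twist": 0},{"gripper": 1,"x": 0,"y": 0,"z": 0,"twist": 0},{"gripper": 1,"x": 0,"y": 0,"z": 0,"twist": 0}]}}

```text
t: 4.6
tool_pos: [0.504, -0.2594, 0.2051]
ee_rot: [0.047, 0.999, -0.001, 0.002]
contact_force: [-0.9, 0.7, -0.5]
grip_width: -0.0002
grasp_force: 0.0
```

```bash
python3 - <<'E'
from h import *
s=snap('side','s4');W=world(s);t=telemetry.sense()['tool_pos'];print(t,telemetry.sense()['grip_width'])
# project reported tcp, and points above it
K=s['mtx'];
for dz in(0,.02,.04,.073,.1):
    c=s['R']@(t+[0,0,dz])+s['t'];p=K@c/c[2];print(dz,p[:2].round(1),'z expected',c[2].round(3))
for z in np.arange(.14,.34,.01):
    m=(abs(W[...,2]-z)<.005)&(np.hypot(W[...,0]-t[0],W[...,1]-t[1])<.06)
    if m.sum()>2: P=W[m];print(round(z,3),m.sum(),(P[:,:2].min(0)*1e3).round(),(P[:,:2].max(0)*1e3).round())
E
```

```text
[ 0.5025165  -0.25882243  0.2033834 ] 2.3801625769121123e-05
0 [276.8 254.4] z expected 1.067
0.02 [277.2 249.9] z expected 1.051
0.04 [277.5 245.2] z expected 1.036
0.073 [278.1 237.2] z expected 1.01
0.1 [278.6 230.4] z expected 0.989
0.14 38 [ 444. -275.] [ 560. -249.]
0.25 13 [ 494. -272.] [ 502. -255.]
0.26 19 [ 494. -274.] [ 500. -254.]
0.27 15 [ 493. -271.] [ 499. -252.]
0.28 10 [ 493. -272.] [ 498. -249.]
0.29 44 [ 489. -292.] [ 515. -224.]
0.3 42 [ 489. -300.] [ 510. -225.]
0.31 43 [ 486. -306.] [ 500. -241.]
0.32 34 [ 486. -316.] [ 494. -245.]
0.33 68 [ 486. -319.] [ 512. -252.]
```

```bash
python3 - <<'E'
import numpy as np
from h import world
s=dict(np.load('pics/s4.npz'));W=world(s)
for v in range(228,276,2): print(v,s['img'][v,277].tolist(),s['range_z'][v,277].round(3),(W[v,277]*1e3).round(),'|',''.join('#' if s['img'][v,u].max()<75 else '.' for u in range(255,305)))
E
```

```text
228 [32, 34, 37] 0.939 [ 485. -277.  349.] | ...............#######################............
230 [32, 33, 37] 0.947 [ 486. -276.  339.] | ................######################............
232 [31, 32, 36] 0.955 [ 487. -275.  330.] | .................####################.............
234 [32, 33, 36] 0.962 [ 488. -274.  321.] | ..................##################..............
236 [32, 34, 36] 0.969 [ 488. -274.  313.] | ...................#################..............
238 [32, 35, 38] 0.976 [ 489. -274.  305.] | ....................#################.............
240 [42, 43, 46] 0.993 [ 493. -269.  287.] | ....................######################........
242 [67, 69, 69] 1.009 [ 496. -265.  271.] | ......................#####################.......
244 [77, 80, 81] 1.014 [ 496. -266.  264.] | .......................###################........
246 [78, 80, 79] 1.021 [ 496. -266.  255.] | .......................##############.............
248 [114, 100, 85] 1.027 [ 496. -266.  247.] | ..................................................
250 [185, 148, 104] 1.249 [ 563. -174.   5
[... 530 characters left out ...]
.................
262 [182, 144, 99] 1.244 [ 549. -198.   37.] | ..................................................
264 [165, 135, 105] 1.238 [ 545. -204.   39.] | ..................................................
266 [98, 108, 145] 1.128 [ 510. -252.  133.] | ..................................................
268 [53, 98, 160] 1.126 [ 508. -256.  131.] | ..................................................
270 [51, 96, 159] 1.121 [ 504. -262.  132.] | ..................................................
272 [48, 92, 153] 1.117 [ 501. -267.  133.] | ..................................................
274 [38, 71, 117] 1.115 [ 499. -271.  132.] | ..................................................
```

The fingers really end about 41 mm above the reported TCP: the tip shows at z≈0.245 with 0.203 reported. So they shut above the bar. I'll apply that offset and go lower.

Request:
{"api": "apply_moves", "payload": {"increments": [{"gripper": 0,"x": 0,"y": 0,"z": 0,"twist": 0},{"gripper": 0,"x": 0,"y": 0,"z": 0,"twist": 0},{"gripper": 0,"x": 0,"y": 0,"z": 0,"twist": 0},{"gripper": 0,"x": 0,"y": 0,"z": 0,"twist": 0},{"gripper": 0,"x": 0,"y": 0,"z": 0.035,"twist": 0},{"gripper": 0,"x": 0,"y": 0,"z": 0.035,"twist": 0},{"gripper": 0,"x": 0,"y": 0,"z": 0.03,"twist": 0},{"gripper": 0,"x": 0,"y": 0,"z": 0.02,"twist": 0},{"gripper": 0,"x": 0,"y": 0,"z": 0.01,"twist": 0},{"gripper": 0,"x": 0,"y": 0,"z": 0.007,"twist": 0}]}}

```text
t: 5.48
tool_pos: [0.5017, -0.2583, 0.0645]
ee_rot: [0.046, 0.999, 0.0, -0.001]
contact_force: [0.2, 0.4, 0.6]
grip_width: 0.0852
grasp_force: 0.0
```

Request:
{"api": "apply_moves", "payload": {"increments": [{"gripper": 1,"x": 0,"y": 0,"z": 0,"twist": 0},{"gripper": 1,"x": 0,"y": 0,"z": 0,"twist": 0},{"gripper": 1,"x": 0,"y": 0,"z": 0,"twist": 0},{"gripper": 1,"x": 0,"y": 0,"z": 0,"twist": 0},{"gripper": 1,"x": 0,"y": 0,"z": 0,"twist": 0},{"gripper": 1,"x": 0,"y": 0,"z": 0,"twist": 0},{"gripper": 1,"x": 0,"y": 0,"z": 0,"twist": 0}]}}

```text
t: 6.07
tool_pos: [0.503, -0.2596, 0.067]
ee_rot: [0.047, 0.999, -0.001, 0.001]
contact_force: [-0.7, -1.7, 5.4]
grip_width: 0.0214
grasp_force: 60.0
```

Gripped at 60 N, with the bar at reported z + 56 mm. Lifting level.

Request:
{"api": "apply_moves", "payload": {"increments": [{"gripper": 1,"x": 0,"y": 0,"z": -0.008,"twist": 0},{"gripper": 1,"x": 0,"y": 0,"z": -0.018,"twist": 0},{"gripper": 1,"x": 0,"y": 0,"z": -0.028,"twist": 0},{"gripper": 1,"x": 0,"y": 0,"z": -0.03,"twist": 0},{"gripper": 1,"x": 0,"y": 0,"z": -0.03,"twist": 0},{"gripper": 1,"x": 0,"y": 0,"z": -0.02,"twist": 0},{"gripper": 1,"x": 0,"y": 0,"z": -0.012,"twist": 0},{"gripper": 1,"x": 0,"y": 0,"z": 0,"twist": 0}]}}

```text
t: 6.73
tool_pos: [0.5035, -0.2589, 0.2146]
ee_rot: [0.046, 0.999, -0.001, 0.002]
contact_force: [0.3, -0.8, -4.9]
grip_width: 0.0208
grasp_force: 59.3
```

```bash
python3 plan.py 0.487 0.212 0.21 82.2 0.487 0.212 0.17 82.2; python3 - <<'E'
from h import *
s=viewer.snapshot('side');W=world(s);m=(W[...,2]>.2)&(W[...,2]<.30);print(telemetry.sense()['grip_width'])
E
```

```text
t 6.7333 pos [ 0.5035 -0.2589  0.2146] az 84.67 tilt 0.24 F [ 0.3 -0.8 -4.9] j [ 0.46  0.58 -0.11  1.73  0.08  0.83  1.79]
twist 2.47 then xyz 0.0803 0.4643 0.0046 | len 0.471
twist -0.0 then xyz 0.0 0.0 0.04 | len 0.04
0.021043802359368813
```

Request:
{"api": "apply_moves", "payload": {"increments": [{"gripper": 1,"x": 0.003,"y": 0.015,"z": 0,"twist": 0.5},{"gripper": 1,"x": 0.005,"y": 0.025,"z": 0,"twist": 0.5},{"gripper": 1,"x": 0.006,"y": 0.036,"z": 0,"twist": 0.5},{"gripper": 1,"x": 0.006,"y": 0.036,"z": 0,"twist": 0.5},{"gripper": 1,"x": 0.006,"y": 0.036,"z": 0,"twist": 0.5},{"gripper": 1,"x": 0.006,"y": 0.036,"z": 0,"twist": 0},{"gripper": 1,"x": 0.006,"y": 0.036,"z": 0,"twist": 0},{"gripper": 1,"x": 0.006,"y": 0.036,"z": 0,"twist": 0},{"gripper": 1,"x": 0.006,"y": 0.036,"z": 0,"twist": 0},{"gripper": 1,"x": 0.006,"y": 0.036,"z": 0,"twist": 0}]}}

```text
t: 7.62
tool_pos: [0.4861, 0.0751, 0.2104]
ee_rot: [0.068, 0.998, -0.001, -0.002]
contact_force: [1.7, 0.2, -4.1]
grip_width: 0.0211
grasp_force: 59.4
```

Request:
{"api": "apply_moves", "payload": {"increments": [{"gripper": 1,"x": 0.006,"y": 0.036,"z": 0,"twist": 0},{"gripper": 1,"x": 0.006,"y": 0.036,"z": 0,"twist": 0},{"gripper": 1,"x": 0.006,"y": 0.036,"z": 0,"twist": 0},{"gripper": 1,"x": 0.004,"y": 0.018,"z": 0,"twist": 0},{"gripper": 1,"x": 0.002,"y": 0.01,"z": 0,"twist": 0},{"gripper": 1,"x": 0,"y": 0,"z": 0.01,"twist": 0},{"gripper": 1,"x": 0,"y": 0,"z": 0.01,"twist": 0}]}}

```text
t: 8.2
tool_pos: [0.4822, 0.2113, 0.1908]
ee_rot: [0.068, 0.998, -0.001, -0.001]
contact_force: [-0.5, -1.1, -4.5]
grip_width: 0.0213
grasp_force: 59.5
```

```bash
python3 plan.py 0.487 0.212 0.17 82.2; python3 - <<'E'
from m import *
u=np.array([.9907,-.1357]);v=np.array([.1357,.9907])
for n in('top','side'):
    s=snap(n,n+'5');W=world(s);hsv=cv2.cvtColor(s['img'],cv2.COLOR_RGB2HSV);H=hsv[...,0];S=hsv[...,1]
    P=pts((H>105)&(H<125)&(S>120),W,.18,.3,(.35,.62,.1,.3));print(n,'bar',rect(P))
    P=pts(S<70,W,.108,.126,(.3,.75,.1,.5)); B=P[:,:2]@v; print('rim v hist',np.histogram(B,bins=np.arange(.22,.26,.003)),np.percentile(B,[99.5]), rect(P))
    Q=W[(W[...,2]>.13)&(W[...,2]<.3)&(W[...,0]>.35)&(W[...,0]<.62)&(W[...,1]>.08)&(W[...,1]<.35)&(S>60)];B=Q[:,:2]@v;A=Q[:,:2]@u;print('tote v',np.percentile(B,[.5,99.5]),'u',np.percentile(A,[.5,99.5]))
E
```

```text
t 8.2 pos [0.4822 0.2113 0.1908] az 82.22 tilt 0.12 F [-0.5 -1.1 -4.5] j [-0.46  0.56 -0.06  1.87  0.05  0.71  0.88]
twist 0.02 then xyz -0.0047 0.0013 0.0208 | len 0.021
top bar (array([537.1, 201.9]), array([20.8, 68.3]), 82.1, 'z med/max', np.float64(257.2), np.float64(260.9), 258)
rim v hist (array([ 0,  0,  0,  0, 35, 30, 29, 29, 22,  5,  6,  5,  6]), array([0.22 , 0.223, 0.226, 0.229, 0.232, 0.235, 0.238, 0.241, 0.244,
       0.247, 0.25 , 0.253, 0.256, 0.259])) [0.49536801] (array([586.7, 287.4]), array([264.6, 172.3]), 82.4, 'z med/max', np.float64(119.6), np.float64(124.2), 1016)
tote v [0.16730188 0.37307918] u [0.34366773 0.551563  ]
side bar (array([432.6, 210.9]), array([23.9, 80.4]), 77.5, 'z med/max', np.float64(253.1), np.float64(257.9), 195)
rim v hist (array([ 0,  0,  0,  5, 30, 32, 26, 14, 10,  8,  7,  2,  1]), array([0.22 , 0.223, 0.226, 0.229, 0.232, 0.235, 0.238, 0.241, 0.244,
       0.247, 0.25 , 0.253, 0.256, 0.259])) [0.49645743] (array([419.9, 310.1]), array([268.5, 187.1]), 81.9, 'z med/max', np.float64(118.2), np.float64(123.4), 620)
tote v [0.16542592 0.37369401] u [0.34443658 0.5512162 ]
```

Request:
{"api": "apply_moves", "payload": {"increments": [{"gripper": 1,"x": 0,"y": 0.005,"z": 0.008,"twist": 0},{"gripper": 1,"x": 0,"y": 0,"z": 0.008,"twist": 0},{"gripper": 1,"x": 0,"y": 0,"z": 0.005,"twist": 0},{"gripper": 1,"x": 0,"y": 0,"z": 0.002,"twist": 0},{"gripper": 1,"x": 0,"y": 0,"z": 0,"twist": 0}]}}

```text
t: 8.72
tool_pos: [0.4834, 0.2164, 0.1689]
ee_rot: [0.068, 0.998, -0.0, -0.0]
contact_force: [-0.4, -1.2, -3.5]
grip_width: 0.0211
grasp_force: 59.7
```

Request:
{"api": "apply_moves", "payload": {"increments": [{"gripper": 1,"x": 0,"y": 0,"z": 0.002,"twist": 0},{"gripper": 1,"x": 0,"y": 0,"z": 0,"twist": 0},{"gripper": 1,"x": 0,"y": 0,"z": 0,"twist": 0}]}}

```text
t: 8.97
tool_pos: [0.4837, 0.2169, 0.1686]
ee_rot: [0.068, 0.998, 0.0, 0.0]
contact_force: [-3.7, 0.5, 8.5]
grip_width: 0.0211
grasp_force: 61.6
```

Request:
{"api": "apply_moves", "payload": {"increments": [{"gripper": 1,"x": 0,"y": 0,"z": -0.002,"twist": 0},{"gripper": 0.64,"x": 0,"y": 0,"z": 0,"twist": 0},{"gripper": 0.64,"x": 0,"y": 0,"z": 0,"twist": 0},{"gripper": 0.64,"x": 0,"y": 0,"z": 0,"twist": 0}]}}

```text
t: 9.3
tool_pos: [0.4846, 0.2176, 0.1695]
ee_rot: [0.068, 0.998, 0.001, 0.001]
contact_force: [0.4, 2.5, -0.2]
grip_width: 0.031
grasp_force: 1.0
```

```bash
python3 plan.py 0.487 0.212 0.17 82.2; cat > look.py <<'E'
from m import *
import sys
u=np.array([.9907,-.1357]);v=np.array([.1357,.9907])
def fin(p): return np.round([p[0]@u if 0 else p[0]*u[0]+p[1]*u[1],p[0]*v[0]+p[1]*v[1]],4)
for n in('top','side'):
    s=snap(n,n+sys.argv[1]);W=world(s);hsv=cv2.cvtColor(s['img'],cv2.COLOR_RGB2HSV);H=hsv[...,0];S=hsv[...,1]
    P=pts((H>105)&(H<125)&(S>120),W,.03,.3,(.3,.68,.1,.5))
    if P is not None: r=rect(P);print(n,'bar',r,'uv',fin(np.array(r[0])/1e3))
    P=pts(S<70,W,.112,.126,(.25,.75,.08,.55)); print(' crate',rect(P))
    Q=W[(W[...,2]>.13)&(W[...,2]<.3)&(W[...,0]>.25)&(W[...,0]<.68)&(W[...,1]>.05)&(W[...,1]<.4)&(S>60)&(H>10)&(H<25)]
    if len(Q)>20: B=Q[:,:2]@v;A=Q[:,:2]@u;print(' ply>rim v',np.percentile(B,[1,99]).round(3),'u',np.percentile(A,[1,99]).round(3),'z',np.percentile(Q[:,2],[99]).round(3))
    br=(H<11)&(S>120)&(W[...,1]>.1)&(W[...,1]<.5)&(W[...,0]>.3)&(W[...,0]<.68)
    k,l,st,c=cv2.connectedComponentsWithStats(br.astype(np.uint8))
    for i in range(1,k):
        if st[i,4]>15: q=np.median(W[l==i],0); print('  brown',st[i,4],q.round(3),'v',round(q[:2]@v,3))
E
python3 look.py 6
```

```text
t 9.3 pos [0.4846 0.2176 0.1695] az 82.17 tilt 0.16 F [ 0.4  2.5 -0.2] j [-0.47  0.6  -0.06  1.88  0.05  0.66  0.87]
twist -0.03 then xyz -0.0031 -0.0052 -0.0005 | len 0.006
top bar (array([541.6, 211.4]), array([21.4, 63. ]), 82.1, 'z med/max', np.float64(233.6), np.float64(236.9), 241) uv [0.5079 0.2829]
 crate (array([586.7, 287.6]), array([265.8, 172. ]), 82.4, 'z med/max', np.float64(120.1), np.float64(124.7), 969)
 ply>rim v [0.175 0.378] u [0.345 0.552] z [0.244]
  brown 39 [0.543 0.247 0.16 ] v 0.318
  brown 266 [0.532 0.191 0.157] v 0.261
  brown 192 [0.418 0.208 0.167] v 0.263
side bar (array([436. , 214.9]), array([37.4, 82.9]), 84.0, 'z med/max', np.float64(231.6), np.float64(238.6), 197) uv [0.4028 0.2721]
 crate (array([418.8, 311.2]), array([267.9, 184.7]), 81.9, 'z med/max', np.float64(118.4), np.float64(123.7), 547)
 ply>rim v [0.174 0.353] u [0.347 0.553] z [0.241]
  brown 296 [0.532 0.205 0.157] v 0.275
  brown 165 [0.48  0.225 0.161] v 0.288
  brown 218 [0.421 0.209 0.162] v 0.264
```

Request:
{"api": "apply_moves", "payload": {"increments": [{"gripper": 0.64,"x": 0,"y": 0,"z": 0.006,"twist": 0},{"gripper": 0.64,"x": 0,"y": 0.005,"z": 0.006,"twist": 0},{"gripper": 0.64,"x": 0,"y": 0.008,"z": 0.004,"twist": 0},{"gripper": 0.64,"x": 0,"y": 0.01,"z": 0.006,"twist": 0},{"gripper": 0.64,"x": 0,"y": 0.01,"z": 0.006,"twist": 0}]}}

```text
t: 9.82
tool_pos: [0.4878, 0.2504, 0.14]
ee_rot: [0.068, 0.998, -0.0, -0.0]
contact_force: [0.8, 2.4, -0.5]
grip_width: 0.0309
grasp_force: 0.7
```

```bash
python3 look.py 7
```

```text
top bar (array([542.2, 243. ]), array([21.5, 70.5]), 81.6, 'z med/max', np.float64(216.0), np.float64(220.9), 244) uv [0.5042 0.3143]
 crate (array([599.2, 286.1]), array([265.4, 146.9]), 82.4, 'z med/max', np.float64(119.7), np.float64(124.3), 913)
 ply>rim v [0.191 0.357] u [0.344 0.552] z [0.271]
  brown 438 [0.535 0.21  0.144] v 0.28
  brown 31 [0.5   0.232 0.148] v 0.297
  brown 17 [0.469 0.236 0.155] v 0.298
  brown 407 [0.425 0.228 0.148] v 0.284
side bar (array([440.9, 261. ]), array([32.4, 78.6]), 85.0, 'z med/max', np.float64(210.8), np.float64(218.0), 217) uv [0.4014 0.3184]
 crate (array([500.1, 298.6]), array([270.5, 349.8]), 82.3, 'z med/max', np.float64(118.4), np.float64(123.6), 1161)
 ply>rim v [0.193 0.347] u [0.347 0.553] z [0.225]
  brown 184 [0.484 0.234 0.138] v 0.298
  brown 186 [0.53  0.209 0.144] v 0.279
  brown 87 [0.419 0.215 0.151] v 0.27
```

Request:
{"api": "apply_moves", "payload": {"increments": [{"gripper": 0.64,"x": 0,"y": 0.01,"z": 0.01,"twist": 0},{"gripper": 0.64,"x": 0,"y": 0.012,"z": 0.016,"twist": 0},{"gripper": 0.62,"x": 0,"y": 0.014,"z": 0.022,"twist": 0},{"gripper": 0.6,"x": 0,"y": 0.01,"z": 0.018,"twist": 0},{"gripper": 0.6,"x": 0,"y": 0,"z": 0,"twist": 0}]}}

```text
t: 10.33
tool_pos: [0.4917, 0.2958, 0.0712]
ee_rot: [0.067, 0.998, -0.002, -0.003]
contact_force: [0.4, -0.5, -0.0]
grip_width: 0.0341
grasp_force: 0.0
```

```bash
python3 look.py 8; python3 - <<'E'
import numpy as np,cv2
a=np.load('pics/side8.npz')['img'][80:240,90:290,::-1];b=np.load('pics/top8.npz')['img'][150:320,70:230,::-1]
cv2.imwrite('pics/c8.png',np.hstack([cv2.resize(x,(400,400),interpolation=2) for x in(a,b)]))
E
```

```text
top bar (array([542.6, 282.5]), array([78.4, 32.2]), 7.5, 'z med/max', np.float64(145.4), np.float64(171.0), 226) uv [0.4992 0.3535]
 crate (array([498.5, 299.5]), array([264.8, 350.5]), 82.3, 'z med/max', np.float64(119.9), np.float64(124.5), 1612)
 ply>rim v [0.242 0.368] u [0.344 0.552] z [0.205]
  brown 349 [0.542 0.261 0.057] v 0.332
  brown 66 [0.504 0.274 0.055] v 0.34
  brown 396 [0.433 0.281 0.057] v 0.337
side bar (array([444.9, 291.9]), array([26.5, 77.6]), 76.0, 'z med/max', np.float64(142.9), np.float64(150.6), 178) uv [0.4012 0.3496]
 crate (array([500. , 299.5]), array([270.3, 348.8]), 82.0, 'z med/max', np.float64(118.6), np.float64(123.7), 1243)
 ply>rim v [0.241 0.357] u [0.347 0.553] z [0.27]
```

View pics/c8.png

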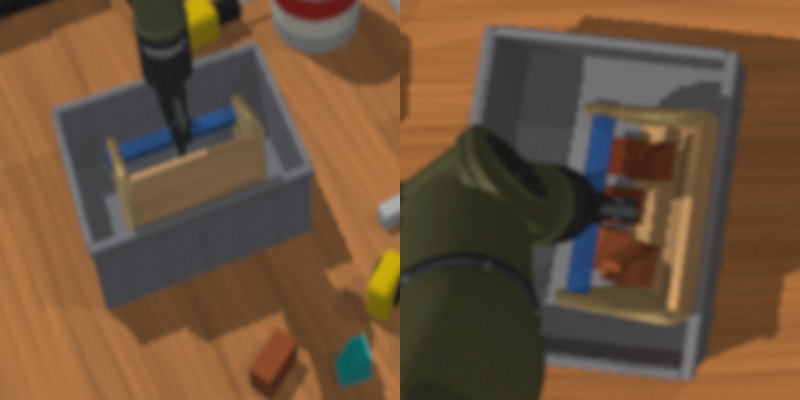

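The tote now leans in the crate at about 60°, with its bar near crop (590,205) and the offcuts still inside. The crate hasn't moved. Squeezing the bar should turn it on toward 90°.

Request:
{"api": "apply_moves", "payload": {"increments": [{"gripper": 0.6,"x": 0,"y": -0.007,"z": -0.004,"twist": 0},{"gripper": 1,"x": 0,"y": 0,"z": 0,"twist": 0},{"gripper": 1,"x": 0,"y": 0,"z": 0,"twist": 0},{"gripper": 1,"x": 0,"y": 0,"z": 0,"twist": 0}]}}

```text
t: 10.77
tool_pos: [0.4945, 0.2898, 0.0809]
ee_rot: [0.068, 0.998, 0.002, 0.001]
contact_force: [-0.1, 5.7, -2.8]
grip_width: 0.0248
grasp_force: 58.8
```

```bash
python3 look.py 9
```

```text
top bar (array([542.7, 278.9]), array([78.4, 36.5]), 11.1, 'z med/max', np.float64(147.2), np.float64(204.1), 225) uv [0.4998 0.35  ]
 crate (array([498.5, 297.6]), array([265.2, 350.7]), 82.1, 'z med/max', np.float64(119.8), np.float64(124.5), 1570)
 ply>rim v [0.238 0.364] u [0.344 0.553] z [0.214]
  brown 260 [0.544 0.266 0.048] v 0.337
  brown 156 [0.431 0.292 0.044] v 0.347
  brown 59 [0.444 0.343 0.045] v 0.4
side bar (array([446.5, 290.3]), array([28.2, 76.7]), 76.3, 'z med/max', np.float64(143.9), np.float64(151.7), 182) uv [0.403  0.3482]
 crate (array([500.4, 298.5]), array([270.6, 349.4]), 82.5, 'z med/max', np.float64(118.4), np.float64(123.4), 1234)
 ply>rim v [0.237 0.352] u [0.347 0.554] z [0.272]
```

Request:
{"api": "apply_moves", "payload": {"increments": [{"gripper": 1,"x": 0,"y": 0.006,"z": -0.004,"twist": 0},{"gripper": 1,"x": 0,"y": 0.008,"z": -0.006,"twist": 0},{"gripper": 1,"x": 0,"y": 0.008,"z": -0.008,"twist": 0},{"gripper": 1,"x": 0,"y": 0.008,"z": -0.008,"twist": 0},{"gripper": 1,"x": 0,"y": 0,"z": -0.008,"twist": 0},{"gripper": 1,"x": 0,"y": 0,"z": 0,"twist": 0}]}}

```text
t: 11.37
tool_pos: [0.4987, 0.3181, 0.1152]
ee_rot: [0.068, 0.998, 0.001, 0.001]
contact_force: [-0.5, -0.8, -3.8]
grip_width: 0.0242
grasp_force: 60.1
```

```bash
python3 look.py 10; python3 plan.py 0.5 0.3 0.12 82.2
```

```text
top bar (array([548. , 308.2]), array([74.5, 38.5]), 8.7, 'z med/max', np.float64(180.9), np.float64(187.2), 243) uv [0.5011 0.3797]
 crate (array([499. , 297.4]), array([264.3, 350.6]), 82.0, 'z med/max', np.float64(119.8), np.float64(124.3), 1845)
 ply>rim v [0.267 0.396] u [0.345 0.553] z [0.248]
  brown 192 [0.548 0.308 0.079] v 0.379
  brown 56 [0.513 0.321 0.053] v 0.388
  brown 252 [0.437 0.338 0.044] v 0.394
side bar (array([450.1, 319.2]), array([24.8, 78.3]), 77.7, 'z med/max', np.float64(177.6), np.float64(184.6), 189) uv [0.4026 0.3773]
 crate (array([500.5, 296.4]), array([270.6, 349.3]), 82.2, 'z med/max', np.float64(118.5), np.float64(123.7), 1276)
 ply>rim v [0.265 0.381] u [0.347 0.554] z [0.28]
t 11.4667 pos [0.4978 0.3165 0.1135] az 82.1 tilt 0.05 F [ 0.1 -0.2 -2.9] j [-0.63  0.75 -0.03  1.76  0.04  0.64  0.75]
twist -0.1 then xyz -0.0044 -0.0161 -0.0065 | len 0.018
```

Request:
{"api": "apply_moves", "payload": {"increments": [{"gripper": 1,"x": 0,"y": 0,"z": -0.02,"twist": 0},{"gripper": 1,"x": 0,"y": 0,"z": -0.02,"twist": 0},{"gripper": 1,"x": 0,"y": -0.012,"z": -0.015,"twist": 0},{"gripper": 1,"x": 0,"y": 0.012,"z": 0.01,"twist": 0},{"gripper": 1,"x": 0,"y": -0.012,"z": -0.01,"twist": 0},{"gripper": 1,"x": 0,"y": 0.012,"z": 0,"twist": 0},{"gripper": 1,"x": 0,"y": 0,"z": 0,"twist": 0},{"gripper": 1,"x": 0,"y": 0,"z": 0,"twist": 0}]}}

```text
t: 12.13
tool_pos: [0.4971, 0.3176, 0.1675]
ee_rot: [0.068, 0.998, -0.0, -0.0]
contact_force: [0.2, 0.6, -3.3]
grip_width: 0.0243
grasp_force: 62.7
```

```bash
python3 look.py 11; python3 - <<'E'
import numpy as np,cv2
from h import telemetry
print(telemetry.sense()['contact_force'],telemetry.sense()['t'])
a=np.load('pics/side11.npz')['img'][60:240,90:290,::-1];b=np.load('pics/top11.npz')['img'][150:320,70:230,::-1]
cv2.imwrite('pics/c11.png',np.hstack([cv2.resize(x,(400,400),interpolation=2) for x in(a,b)]))
E
```

```text
top bar (array([548.7, 309.6]), array([24.5, 73.8]), 82.0, 'z med/max', np.float64(232.8), np.float64(238.6), 285) uv [0.5016 0.3812]
 crate (array([498.8, 297.2]), array([264.9, 350.5]), 82.4, 'z med/max', np.float64(119.8), np.float64(124.1), 1871)
 ply>rim v [0.267 0.393] u [0.344 0.552] z [0.292]
  brown 179 [0.553 0.334 0.045] v 0.406
  brown 28 [0.513 0.328 0.051] v 0.395
  brown 285 [0.447 0.35  0.045] v 0.407
side bar (array([449.2, 316.6]), array([26. , 76.6]), 75.9, 'z med/max', np.float64(229.0), np.float64(235.8), 159) uv [0.4021 0.3746]
 crate (array([500.6, 296. ]), array([266.5, 350.1]), 81.9, 'z med/max', np.float64(118.6), np.float64(123.2), 1010)
 ply>rim v [0.265 0.384] u [0.346 0.553] z [0.29]
  brown 544 [0.506 0.312 0.035] v 0.378
[ 0.40105841  0.40441931 -3.38837317] 12.2333
```

View pics/c11.png

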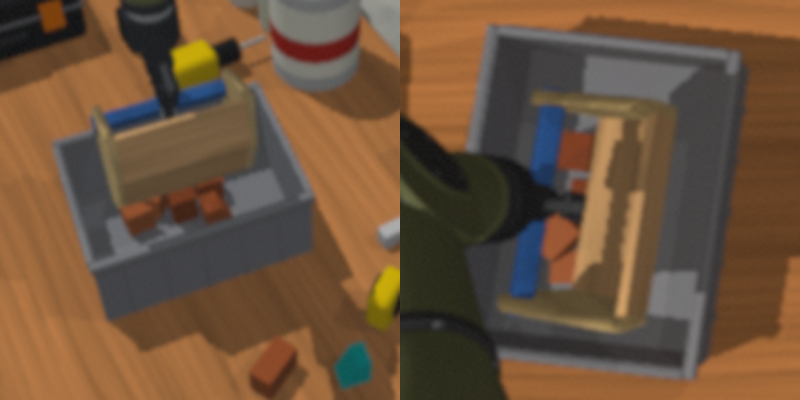

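The tote is empty: the load is down to about 3.6 N and the offcuts lie on the crate floor. I'll park it leaning in the crate, put the loose offcut in, then take the tote back.

Request:
{"api": "apply_moves", "payload": {"increments": [{"gripper": 1,"x": 0,"y": -0.015,"z": 0.01,"twist": 0},{"gripper": 1,"x": 0,"y": -0.01,"z": 0.025,"twist": 0},{"gripper": 1,"x": 0,"y": 0,"z": 0.025,"twist": 0},{"gripper": 1,"x": 0,"y": 0,"z": 0.018,"twist": 0},{"gripper": 1,"x": 0,"y": 0,"z": 0.01,"twist": 0},{"gripper": 1,"x": 0,"y": 0,"z": 0.003,"twist": 0},{"gripper": 1,"x": 0,"y": 0,"z": 0,"twist": 0}]}}

```text
t: 12.82
tool_pos: [0.4941, 0.2951, 0.0782]
ee_rot: [0.068, 0.998, 0.001, 0.0]
contact_force: [-3.0, 0.7, 5.4]
grip_width: 0.0242
grasp_force: 59.9
```

Request:
{"api": "apply_moves", "payload": {"increments": [{"gripper": 1,"x": 0,"y": 0,"z": -0.001,"twist": 0},{"gripper": 0.6,"x": 0,"y": 0,"z": 0,"twist": 0},{"gripper": 0.6,"x": 0,"y": 0,"z": 0,"twist": 0},{"gripper": 0.4,"x": 0,"y": 0,"z": 0,"twist": 0},{"gripper": 0.4,"x": 0,"y": 0,"z": 0,"twist": 0},{"gripper": 0.4,"x": 0,"y": 0,"z": -0.02,"twist": 0},{"gripper": 0.4,"x": 0,"y": 0,"z": -0.035,"twist": 0},{"gripper": 0.4,"x": 0,"y": 0,"z": -0.035,"twist": 0},{"gripper": 0.4,"x": 0,"y": 0,"z": -0.035,"twist": 0}]}}

```text
t: 13.57
tool_pos: [0.4939, 0.2925, 0.2043]
ee_rot: [0.068, 0.998, -0.0, -0.0]
contact_force: [1.5, -0.4, 0.1]
grip_width: 0.051
grasp_force: 0.0
```

```bash
python3 look.py 12; python3 - <<'E'
from m import *
for n in('top12','side12'):
    s=dict(np.load(f'pics/{n}.npz'));W=world(s);hsv=cv2.cvtColor(s['img'],cv2.COLOR_RGB2HSV);H=hsv[...,0];S=hsv[...,1]
    P=pts((H<12)&(S>120),W,.03,.05,(.35,.65,-.13,.08));print(rect(P))
E
python3 plan.py 0.488 -0.014 0.12 115.6 0.488 -0.014 0.12 -64.4
```

```text
top bar (array([533.4, 278.9]), array([93.2, 50.4]), 20.0, 'z med/max', np.float64(145.4), np.float64(151.3), 260) uv [0.4906 0.3487]
 crate (array([498.3, 297.2]), array([264.4, 350.8]), 82.3, 'z med/max', np.float64(119.9), np.float64(124.7), 1747)
 ply>rim v [0.24  0.368] u [0.344 0.552] z [0.204]
  brown 162 [0.553 0.336 0.045] v 0.408
  brown 135 [0.544 0.284 0.035] v 0.355
  brown 20 [0.513 0.328 0.051] v 0.395
  brown 268 [0.448 0.35  0.045] v 0.407
side bar (array([494.2, 285.5]), array([ 25.5, 174.8]), 83.5, 'z med/max', np.float64(142.9), np.float64(149.6), 390) uv [0.4509 0.3499]
 crate (array([500.3, 297.1]), array([270. , 348.9]), 82.1, 'z med/max', np.float64(118.5), np.float64(123.4), 1302)
 ply>rim v [0.238 0.359] u [0.347 0.553] z [0.263]
  brown 32 [0.557 0.343 0.044] v 0.415
  brown 41 [0.46  0.362 0.044] v 0.421
(array([490.6, -11.6]), array([68.8, 37.7]), 27.2, 'z med/max', np.float64(38.5), np.float64(43.8), 360)
(array([492.3, -13.3]), array([68.9, 39.5]), 27.6, 'z med/max', np.float64(37.7), np.float64(42.0), 276)
t 13.6667 pos [0.498  0.2951 0.2088] az 82.13 tilt 0.7 F [0.9 0.6 0.7] j [-0.59  0.6  -0.04  1.71  0.03  0.82  0.79]
twist -33.47 then xyz 0.1426 -0.2744 0.0888 | len 0.322
twist -0.0 then xyz 0.0 0.0 -0.0 | len 0.0
```

Request:
{"api": "apply_moves", "payload": {"increments": [{"gripper": 0.3,"x": 0,"y": 0,"z": 0,"twist": -7},{"gripper": 0.3,"x": 0,"y": 0,"z": 0,"twist": -7},{"gripper": 0.3,"x": 0,"y": 0,"z": 0,"twist": -7},{"gripper": 0.3,"x": 0,"y": 0,"z": 0,"twist": -7},{"gripper": 0.3,"x": 0,"y": 0,"z": 0,"twist": -7},{"gripper": 0.3,"x": 0.017,"y": -0.033,"z": 0,"twist": 0},{"gripper": 0.3,"x": 0.017,"y": -0.033,"z": 0,"twist": 0},{"gripper": 0.3,"x": 0.017,"y": -0.033,"z": 0,"twist": 0},{"gripper": 0.3,"x": 0.017,"y": -0.033,"z": 0,"twist": 0},{"gripper": 0.3,"x": 0.017,"y": -0.033,"z": 0.01,"twist": 0}]}}

```text
t: 14.5
tool_pos: [0.4947, 0.1058, 0.1938]
ee_rot: [-0.235, 0.972, 0.0, 0.001]
contact_force: [1.0, 0.1, 0.5]
grip_width: 0.0601
grasp_force: 0.0
```

```bash
python3 plan.py 0.4915 -0.0125 0.1 117.2  0.4915 -0.0125 -0.031 117.2
```

```text
t 14.5 pos [0.4947 0.1058 0.1938] az 117.17 tilt 0.17 F [1.  0.1 0.5] j [-0.15  0.54 -0.24  1.92  0.19  0.7   1.54]
twist -0.03 then xyz 0.0569 -0.1038 0.0938 | len 0.151
twist -0.0 then xyz 0.0 0.0 0.131 | len 0.131
```

Request:
{"api": "apply_moves", "payload": {"increments": [{"gripper": 0.3,"x": 0.015,"y": -0.027,"z": 0.015,"twist": 0},{"gripper": 0.3,"x": 0.014,"y": -0.026,"z": 0.02,"twist": 0},{"gripper": 0.3,"x": 0.014,"y": -0.026,"z": 0.025,"twist": 0},{"gripper": 0.3,"x": 0.014,"y": -0.025,"z": 0.03,"twist": 0},{"gripper": 0.3,"x": 0,"y": 0,"z": 0.035,"twist": 0},{"gripper": 0.3,"x": 0,"y": 0,"z": 0.035,"twist": 0},{"gripper": 0.3,"x": 0,"y": 0,"z": 0.03,"twist": 0},{"gripper": 0.3,"x": 0,"y": 0,"z": 0.02,"twist": 0},{"gripper": 0.3,"x": 0,"y": 0,"z": 0.01,"twist": 0},{"gripper": 0.3,"x": 0,"y": 0,"z": 0.003,"twist": 0}]}}

```text
t: 15.33
tool_pos: [0.4894, -0.0112, -0.0318]
ee_rot: [-0.235, 0.972, 0.0, -0.002]
contact_force: [0.4, -0.6, 0.6]
grip_width: 0.0601
grasp_force: 0.0
```

Request:
{"api": "apply_moves", "payload": {"increments": [{"gripper": 1,"x": 0,"y": 0,"z": 0,"twist": 0},{"gripper": 1,"x": 0,"y": 0,"z": 0,"twist": 0},{"gripper": 1,"x": 0,"y": 0,"z": 0,"twist": 0},{"gripper": 1,"x": 0,"y": 0,"z": 0,"twist": 0}]}}

```text
t: 15.67
tool_pos: [0.4916, -0.0113, -0.0288]
ee_rot: [-0.235, 0.972, -0.0, 0.001]
contact_force: [-0.3, -0.5, -0.0]
grip_width: 0.0374
grasp_force: 60.6
```

```bash
python3 plan.py 0.51 0.39 0.17 82.2
```

```text
t 15.6667 pos [ 0.4916 -0.0113 -0.0288] az 117.15 tilt 0.14 F [-0.3 -0.5 -0. ] j [-0.04  0.93 -0.05  2.1   0.36  0.12  1.61]
twist 34.95 then xyz 0.0362 0.4 -0.1988 | len 0.448
```

Request:
{"api": "apply_moves", "payload": {"increments": [{"gripper": 1,"x": 0,"y": 0,"z": -0.02,"twist": 0},{"gripper": 1,"x": 0,"y": 0,"z": -0.04,"twist": 7},{"gripper": 1,"x": 0,"y": 0,"z": -0.04,"twist": 7},{"gripper": 1,"x": 0,"y": 0,"z": -0.04,"twist": 7},{"gripper": 1,"x": 0,"y": 0,"z": -0.04,"twist": 7},{"gripper": 1,"x": 0,"y": 0,"z": -0.04,"twist": 7},{"gripper": 1,"x": 0.003,"y": 0.03,"z": 0,"twist": 0},{"gripper": 1,"x": 0.003,"y": 0.04,"z": 0,"twist": 0},{"gripper": 1,"x": 0.003,"y": 0.04,"z": 0,"twist": 0},{"gripper": 1,"x": 0.003,"y": 0.04,"z": 0,"twist": 0}]}}

```text
t: 16.5
tool_pos: [0.4992, 0.1403, 0.1914]
ee_rot: [0.069, 0.998, 0.0, 0.001]
contact_force: [-0.1, 0.8, -0.6]
grip_width: 0.0374
grasp_force: 60.7
```

```bash
python3 plan.py 0.508 0.364 0.19 82.2 0.508 0.364 0.044 82.2
```

```text
t 16.5 pos [0.4992 0.1403 0.1914] az 82.08 tilt 0.12 F [-0.1  0.8 -0.6] j [-0.34  0.55 -0.04  1.9   0.03  0.69  1.04]
twist -0.12 then xyz 0.0216 0.2228 0.0014 | len 0.224
twist -0.0 then xyz 0.0 0.0 0.146 | len 0.146
```

Request:
{"api": "apply_moves", "payload": {"increments": [{"gripper": 1,"x": 0.004,"y": 0.04,"z": 0,"twist": 0},{"gripper": 1,"x": 0.004,"y": 0.04,"z": 0,"twist": 0},{"gripper": 1,"x": 0.004,"y": 0.04,"z": 0,"twist": 0},{"gripper": 1,"x": 0.004,"y": 0.04,"z": 0,"twist": 0},{"gripper": 1,"x": 0.004,"y": 0.038,"z": 0,"twist": 0},{"gripper": 1,"x": 0.002,"y": 0.025,"z": 0.02,"twist": 0},{"gripper": 1,"x": 0,"y": 0,"z": 0.04,"twist": 0},{"gripper": 1,"x": 0,"y": 0,"z": 0.04,"twist": 0},{"gripper": 1,"x": 0,"y": 0,"z": 0.03,"twist": 0},{"gripper": 1,"x": 0,"y": 0,"z": 0.015,"twist": 0}]}}

```text
t: 17.33
tool_pos: [0.5051, 0.3612, 0.0416]
ee_rot: [0.068, 0.998, -0.002, -0.002]
contact_force: [-0.6, -0.4, -1.0]
grip_width: 0.0369
grasp_force: 60.7
```

Request:
{"api": "apply_moves", "payload": {"increments": [{"gripper": 0.4,"x": 0,"y": 0,"z": 0,"twist": 0},{"gripper": 0.4,"x": 0,"y": 0,"z": 0,"twist": 0},{"gripper": 0.4,"x": 0,"y": 0,"z": 0,"twist": 0},{"gripper": 0.4,"x": 0,"y": 0,"z": -0.03,"twist": 0},{"gripper": 0.4,"x": 0,"y": 0,"z": -0.04,"twist": 0},{"gripper": 0.4,"x": 0,"y": 0,"z": -0.03,"twist": 0}]}}

```text
t: 17.83
tool_pos: [0.5092, 0.3638, 0.1496]
ee_rot: [0.069, 0.998, 0.002, 0.002]
contact_force: [0.6, 0.7, 0.8]
grip_width: 0.051
grasp_force: 0.0
```

```bash
python3 look.py 13; python3 plan.py 0.492 0.287 0.15 82.2  0.492 0.287 0.08 82.2
```

```text
top bar (array([492.8, 288.8]), array([ 22.7, 179.1]), 81.9, 'z med/max', np.float64(145.5), np.float64(150.6), 565) uv [0.449 0.353]
 crate (array([498.7, 297.7]), array([264.2, 350.1]), 82.0, 'z med/max', np.float64(119.9), np.float64(124.3), 2171)
 ply>rim v [0.24  0.367] u [0.344 0.552] z [0.204]
  brown 834 [0.49  0.352 0.045] v 0.415
  brown 135 [0.542 0.284 0.035] v 0.355
side bar (array([494. , 283.8]), array([ 23.2, 174.4]), 82.6, 'z med/max', np.float64(142.7), np.float64(150.0), 366) uv [0.4509 0.3482]
 crate (array([500.4, 297.1]), array([271. , 349.6]), 81.8, 'z med/max', np.float64(118.4), np.float64(123.8), 1309)
 ply>rim v [0.238 0.411] u [0.347 0.553] z [0.281]
  brown 116 [0.51  0.362 0.042] v 0.428
t 17.9333 pos [0.5125 0.3661 0.1533] az 82.12 tilt 0.89 F [ 0.5 -0.  -0.6] j [-0.69  0.73 -0.01  1.62  0.01  0.78  0.73]
twist -0.08 then xyz 0.0095 -0.0812 0.0033 | len 0.082
twist -0.0 then xyz 0.0 0.0 0.07 | len 0.07
```

Request:
{"api": "apply_moves", "payload": {"increments": [{"gripper": 0.4,"x": 0.003,"y": -0.026,"z": 0,"twist": 0},{"gripper": 0.4,"x": 0.003,"y": -0.026,"z": 0,"twist": 0},{"gripper": 0.4,"x": 0.003,"y": -0.026,"z": 0,"twist": 0},{"gripper": 0.4,"x": 0,"y": 0,"z": 0.03,"twist": 0},{"gripper": 0.4,"x": 0,"y": 0,"z": 0.028,"twist": 0},{"gripper": 0.4,"x": 0,"y": 0,"z": 0.012,"twist": 0},{"gripper": 0.4,"x": 0,"y": 0,"z": 0,"twist": 0}]}}

```text
t: 18.52
tool_pos: [0.487, 0.286, 0.0739]
ee_rot: [0.068, 0.998, -0.001, -0.001]
contact_force: [0.3, -0.1, 0.1]
grip_width: 0.0511
grasp_force: 0.0
```

Request:
{"api": "apply_moves", "payload": {"increments": [{"gripper": 1,"x": 0,"y": 0,"z": 0,"twist": 0},{"gripper": 1,"x": 0,"y": 0,"z": 0,"twist": 0},{"gripper": 1,"x": 0,"y": 0,"z": 0,"twist": 0},{"gripper": 1,"x": 0,"y": 0,"z": 0,"twist": 0}]}}

```text
t: 18.85
tool_pos: [0.4897, 0.2911, 0.0771]
ee_rot: [0.067, 0.998, 0.003, 0.002]
contact_force: [-0.7, 4.8, -0.1]
grip_width: 0.0243
grasp_force: 58.7
```

Request:
{"api": "apply_moves", "payload": {"increments": [{"gripper": 1,"x": 0,"y": 0.006,"z": -0.006,"twist": 0},{"gripper": 1,"x": 0,"y": 0.008,"z": -0.014,"twist": 0},{"gripper": 1,"x": 0,"y": 0.004,"z": -0.025,"twist": 0},{"gripper": 1,"x": 0,"y": 0,"z": -0.03,"twist": 0},{"gripper": 1,"x": 0,"y": 0,"z": -0.03,"twist": 0},{"gripper": 1,"x": 0,"y": 0,"z": -0.025,"twist": 0},{"gripper": 1,"x": 0,"y": 0,"z": -0.015,"twist": 0},{"gripper": 1,"x": 0,"y": 0,"z": 0,"twist": 0}]}}

```text
t: 19.52
tool_pos: [0.493, 0.3056, 0.2246]
ee_rot: [0.069, 0.998, 0.002, 0.003]
contact_force: [1.2, 0.9, -3.1]
grip_width: 0.0247
grasp_force: 60.7
```

```bash
python3 look.py 14; python3 plan.py 0.507 -0.1354 0.215 83.2 0.507 -0.1354 0.1 83.2
```

```text
top bar (array([546.1, 296.4]), array([24.9, 79.4]), 81.9, 'z med/max', np.float64(292.5), np.float64(297.4), 349) uv [0.5008 0.3677]
 crate (array([498.8, 297.7]), array([265. , 350.5]), 82.1, 'z med/max', np.float64(119.8), np.float64(124.4), 1927)
 ply>rim v [0.254 0.382] u [0.354 0.543] z [0.299]
  brown 195 [0.551 0.337 0.045] v 0.409
  brown 43 [0.51  0.33  0.051] v 0.396
  brown 269 [0.447 0.353 0.045] v 0.41
side bar (array([546.4, 288.9]), array([17.4, 72.7]), 85.3, 'z med/max', np.float64(286.6), np.float64(292.3), 147) uv [0.5021 0.3604]
 crate (array([500.3, 296.5]), array([265.6, 349. ]), 82.1, 'z med/max', np.float64(118.6), np.float64(123.6), 1002)
 ply>rim v [0.252 0.37 ] u [0.347 0.552] z [0.299]
  brown 905 [0.503 0.326 0.04 ] v 0.391
t 19.6167 pos [0.4905 0.3043 0.2205] az 82.14 tilt 0.03 F [-0.4 -0.7 -3.9] j [-0.63  0.59 -0.01  1.69  0.01  0.86  0.79]
twist -1.06 then xyz -0.0684 -0.4347 0.0055 | len 0.44
twist -0.0 then xyz 0.0 0.0 0.115 | len 0.115
```

Request:
{"api": "apply_moves", "payload": {"increments": [{"gripper": 1,"x": -0.003,"y": -0.018,"z": 0,"twist": -0.5},{"gripper": 1,"x": -0.0055,"y": -0.036,"z": 0,"twist": -0.5},{"gripper": 1,"x": -0.0055,"y": -0.036,"z": 0,"twist": 0},{"gripper": 1,"x": -0.0055,"y": -0.036,"z": 0,"twist": 0},{"gripper": 1,"x": -0.0055,"y": -0.036,"z": 0,"twist": 0},{"gripper": 1,"x": -0.0055,"y": -0.036,"z": 0,"twist": 0},{"gripper": 1,"x": -0.0055,"y": -0.036,"z": 0,"twist": 0},{"gripper": 1,"x": -0.0055,"y": -0.036,"z": 0,"twist": 0},{"gripper": 1,"x": -0.0055,"y": -0.036,"z": 0,"twist": 0},{"gripper": 1,"x": -0.0055,"y": -0.036,"z": 0,"twist": 0}]}}

```text
t: 20.45
tool_pos: [0.4995, -0.043, 0.2185]
ee_rot: [0.06, 0.998, -0.0, -0.002]
contact_force: [1.9, -0.2, -2.6]
grip_width: 0.0243
grasp_force: 60.7
```

Request:
{"api": "apply_moves", "payload": {"increments": [{"gripper": 1,"x": -0.0055,"y": -0.036,"z": 0,"twist": 0},{"gripper": 1,"x": -0.0055,"y": -0.036,"z": 0,"twist": 0},{"gripper": 1,"x": -0.004,"y": -0.02,"z": 0.01,"twist": 0},{"gripper": 1,"x": 0,"y": 0,"z": 0.03,"twist": 0},{"gripper": 1,"x": 0,"y": 0,"z": 0.03,"twist": 0},{"gripper": 1,"x": 0,"y": 0,"z": 0.025,"twist": 0},{"gripper": 1,"x": 0,"y": 0,"z": 0.02,"twist": 0},{"gripper": 1,"x": 0,"y": 0,"z": 0.01,"twist": 0},{"gripper": 1,"x": 0,"y": 0,"z": 0,"twist": 0}]}}

```text
t: 21.2
tool_pos: [0.5024, -0.1336, 0.092]
ee_rot: [0.06, 0.998, 0.001, -0.004]
contact_force: [-0.7, 0.1, -3.4]
grip_width: 0.0243
grasp_force: 62.1
```

```bash
python3 plan.py 0.507 -0.1354 0.085 83.2; cat > bay.py <<'E'
from m import *
import sys
a=np.radians(-6.8);U=np.array([np.cos(a),np.sin(a)]);V=np.array([-np.sin(a),np.cos(a)]);B=np.array([.4955,-.271])
for n in('top','side'):
    s=snap(n,n+sys.argv[1]);W=world(s);hsv=cv2.cvtColor(s['img'],cv2.COLOR_RGB2HSV);H=hsv[...,0];S=hsv[...,1]
    P=pts((H>105)&(H<125)&(S>120),W,.06,.3,(.35,.65,-.4,0))
    if P is not None: r=rect(P);d=np.array(r[0])/1e3-B;print(n,'bar',r,'bay uv',(d@U).round(4),(d@V).round(4))
    Q=W[(W[...,2]>.055)&(W[...,2]<.3)&(S>60)&(H>10)&(H<25)];Q=Q[(np.abs((Q[:,:2]-B)@U)<.14)&(np.abs((Q[:,:2]-B)@V)<.26)]
    d=Q[:,:2]-B;print(' ply u',np.percentile(d@U,[.5,99.5]).round(4),'v',np.percentile(d@V,[.5,99.5]).round(4),'zmin/max',np.percentile(Q[:,2],[.5,99.5]).round(3))
    d=W[...,:2]-B;C=(W[...,2]>.029)&(W[...,2]<.040)&(S>60)&(abs(d@V)<.07)&(abs(abs(d@U)-.128)<.02)
    for sg in(-1,1):
        q=d[C&((d@U)*sg>0)]
        if len(q)>20: print(' cleat',sg,len(q),np.percentile(q@U,[2,98]).round(4),np.percentile(q@V,[2,98]).round(4))
E
python3 bay.py 15
```

```text
t 21.2 pos [ 0.5024 -0.1336  0.092 ] az 83.17 tilt 0.43 F [-0.7  0.1 -3.4] j [ 0.2   0.72 -0.04  1.97  0.06  0.46  1.56]
twist -0.03 then xyz -0.0047 -0.0012 0.007 | len 0.009
top bar (array([ 431.5, -124.9]), array([18.8, 26. ]), 88.8, 'z med/max', np.float64(159.6), np.float64(166.3), 68) bay uv -0.0808 0.1375
 ply u [-0.1384  0.0989] v [-0.1935  0.2108] zmin/max [0.056 0.294]
 cleat 1 266 [0.1164 0.1361] [-0.0578  0.0571]
side bar (array([ 460.7, -131.6]), array([28.3, 73.7]), 71.5, 'z med/max', np.float64(160.4), np.float64(165.6), 170) bay uv -0.0511 0.1343
 ply u [-0.1337  0.1026] v [-0.1701  0.1953] zmin/max [0.057 0.285]
 cleat -1 365 [-0.1351 -0.1156] [-0.058   0.0585]
 cleat 1 323 [0.1202 0.1398] [-0.0587  0.0571]
```

Request:
{"api": "apply_moves", "payload": {"increments": [{"gripper": 1,"x": -0.003,"y": -0.002,"z": 0.006,"twist": 0},{"gripper": 1,"x": 0,"y": 0,"z": 0.004,"twist": 0},{"gripper": 1,"x": 0,"y": 0,"z": 0.002,"twist": 0},{"gripper": 1,"x": 0,"y": 0,"z": 0,"twist": 0}]}}

```text
t: 21.63
tool_pos: [0.5111, -0.1358, 0.0867]
ee_rot: [0.059, 0.998, 0.0, 0.003]
contact_force: [-3.6, 3.7, 21.5]
grip_width: 0.0243
grasp_force: 63.9
```

Request:
{"api": "apply_moves", "payload": {"increments": [{"gripper": 1,"x": 0,"y": 0,"z": -0.003,"twist": 0},{"gripper": 0.65,"x": 0,"y": 0,"z": 0,"twist": 0},{"gripper": 0.65,"x": 0,"y": 0,"z": 0,"twist": 0},{"gripper": 0.65,"x": 0,"y": 0,"z": 0,"twist": 0},{"gripper": 0.65,"x": 0,"y": -0.008,"z": 0,"twist": 0},{"gripper": 0.65,"x": 0,"y": -0.01,"z": 0,"twist": 0},{"gripper": 0.65,"x": 0,"y": -0.01,"z": 0,"twist": 0}]}}

```text
t: 22.22
tool_pos: [0.5045, -0.1658, 0.0858]
ee_rot: [0.06, 0.998, -0.0, -0.0]
contact_force: [-0.9, -0.4, -0.1]
grip_width: 0.0299
grasp_force: 0.0
```

```bash
python3 bay.py 16; python3 -c "
from h import *
t=telemetry.sense();print(t['tool_pos'],t['contact_force'],t['grip_width'])"
```

```text
top bar (array([ 447.6, -150.6]), array([61.6, 23.1]), 1.4, 'z med/max', np.float64(133.3), np.float64(137.9), 152) bay uv -0.0618 0.1139
 ply u [-0.1387  0.1102] v [-0.1925  0.2183] zmin/max [0.055 0.289]
 cleat -1 24 [-0.1373 -0.1196] [0.0516 0.0599]
 cleat 1 332 [0.1162 0.1361] [-0.0581  0.0578]
side bar (array([ 460.8, -156.2]), array([38.6, 82.8]), 65.0, 'z med/max', np.float64(132.0), np.float64(136.7), 242) bay uv -0.048 0.1099
 ply u [-0.1386  0.1118] v [-0.1894  0.2146] zmin/max [0.055 0.292]
 cleat -1 372 [-0.1352 -0.1152] [-0.0574  0.0586]
 cleat 1 315 [0.1204 0.1406] [-0.0592  0.0572]
[ 0.50408783 -0.16784589  0.0858722 ] [-1.41019299 -0.41218842  0.52257808] 0.029466331299672605
```

```bash
python3 - <<'E'
import numpy as np,cv2
a=np.load('pics/side16.npz')['img'][180:380,170:370,::-1];b=np.load('pics/top16.npz')['img'][140:310,290:450,::-1]
cv2.imwrite('pics/c16.png',np.hstack([cv2.resize(x,(400,400),interpolation=2) for x in(a,b)]))
E
```

```text
(no output)
```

View pics/c16.png

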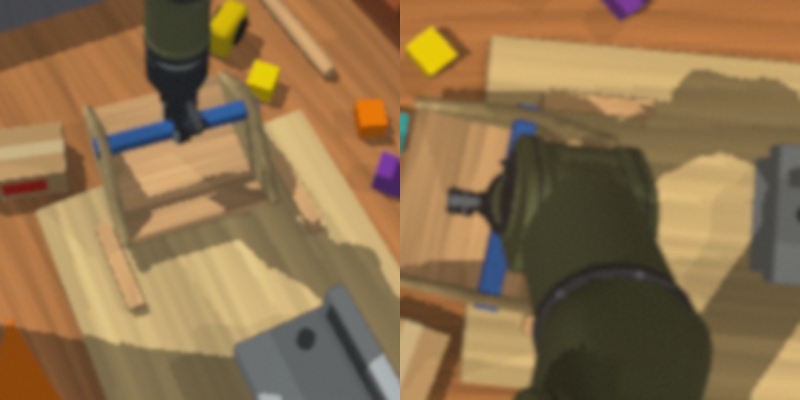

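```bash
python3 - <<'E'
from m import *
for n in('top','side'):
    s=dict(np.load(f'pics/{n}16.npz'));W=world(s);hsv=cv2.cvtColor(s['img'],cv2.COLOR_RGB2HSV);H=hsv[...,0];S=hsv[...,1]
    m=(H>105)&(H<125)&(S>120)&(W[...,2]>.124)&(W[...,2]<.145)&(W[...,0]>.35)&(W[...,0]<.65)&(W[...,1]>-.3)&(W[...,1]<-.05)
    P=W[m];f=np.polyfit(P[:,0],P[:,1],1);print(n,len(P),np.degrees(np.arctan(f[0])),'y at .504',np.polyval(f,.504),P[:,0].min(),P[:,0].max())
    P=pts((H>80)&(H<100)&(S>100),W,.02,.06,(.45,.7,-.12,0));print('teal',rect(P) if P is not None else None)
s=dict(np.load('pics/t0.npz'));W=world(s);hsv=cv2.cvtColor(s['img'],cv2.COLOR_RGB2HSV);H=hsv[...,0];S=hsv[...,1]
P=pts((H>80)&(H<100)&(S>100),W,.02,.06,(.45,.7,-.12,0));print('teal0',rect(P))
E
```

```text
top 183 -13.15815957736294 y at .504 -0.1665754692659336 0.4168320214371756 0.5927128017616503
teal (array([599.1, -57.5]), array([35.4, 35.8]), 77.6, 'z med/max', np.float64(39.0), np.float64(44.5), 172)
side 376 -12.904557371516276 y at .504 -0.17043671936306698 0.41842744053637393 0.5951285442598612
teal None
teal0 (array([596.4, -68. ]), array([35.4, 34.9]), 79.7, 'z med/max', np.float64(39.3), np.float64(45.9), 173)
```

The tote stands upright in the fork at crop (490,200), yawed about 6° and hanging over the board edge. The teal decoy was nudged about 11 mm, so I'll put it back afterwards. Regripping now.

Request:
{"api": "apply_moves", "payload": {"increments": [{"gripper": 0.65,"x": 0,"y": 0,"z": 0.01,"twist": 6.2},{"gripper": 0.65,"x": 0,"y": 0,"z": 0.009,"twist": 0},{"gripper": 1,"x": 0,"y": 0,"z": 0,"twist": 0},{"gripper": 1,"x": 0,"y": 0,"z": 0,"twist": 0},{"gripper": 1,"x": 0,"y": 0,"z": 0,"twist": 0},{"gripper": 1,"x": 0,"y": 0,"z": -0.01,"twist": 0},{"gripper": 1,"x": 0,"y": 0,"z": -0.025,"twist": 0},{"gripper": 1,"x": 0,"y": 0,"z": -0.02,"twist": 0},{"gripper": 1,"x": 0,"y": 0,"z": 0,"twist": -6.2}]}}

```text
t: 23.07
tool_pos: [0.5075, -0.1652, 0.1263]
ee_rot: [0.059, 0.998, -0.001, 0.004]
contact_force: [0.7, 0.7, -3.8]
grip_width: 0.0215
grasp_force: 60.2
```

```bash
python3 bay.py 17;python3 plan.py 0.4955 -0.271 0.12 83.2
```

```text
top bar (array([ 447.7, -154.7]), array([16.4, 55.1]), 88.3, 'z med/max', np.float64(193.8), np.float64(198.1), 122) bay uv -0.0612 0.1098
 ply u [-0.1319  0.1051] v [-0.0064  0.2108] zmin/max [0.06  0.264]
 cleat -1 32 [-0.1393 -0.1195] [0.0478 0.0597]
 cleat 1 243 [0.117 0.136] [-0.0583  0.0532]
side bar (array([ 460.4, -168.6]), array([30.5, 79.6]), 85.8, 'z med/max', np.float64(191.2), np.float64(196.7), 246) bay uv -0.047 0.0975
 ply u [-0.102   0.1079] v [-0.1694  0.2064] zmin/max [0.08  0.278]
 cleat -1 369 [-0.1351 -0.1157] [-0.0582  0.0578]
 cleat 1 258 [0.1202 0.1401] [-0.0582  0.0342]
t 23.1667 pos [ 0.5056 -0.1646  0.1237] az 83.24 tilt 0.16 F [-0.4  0.4 -3.7] j [ 0.26  0.67 -0.05  1.92  0.06  0.55  1.62]
twist 0.04 then xyz -0.0026 -0.1068 0.0037 | len 0.107
```

Request:
{"api": "apply_moves", "payload": {"increments": [{"gripper": 1,"x": 0,"y": -0.02,"z": 0,"twist": 0},{"gripper": 1,"x": 0,"y": -0.03,"z": 0,"twist": 0},{"gripper": 1,"x": 0,"y": -0.03,"z": 0,"twist": 0},{"gripper": 1,"x": 0,"y": -0.02,"z": 0,"twist": 0},{"gripper": 1,"x": 0,"y": -0.007,"z": 0.01,"twist": 0},{"gripper": 1,"x": 0,"y": 0,"z": 0.01,"twist": 0},{"gripper": 1,"x": 0,"y": 0,"z": 0,"twist": 0}]}}

```text
t: 23.75
tool_pos: [0.4901, -0.2685, 0.0994]
ee_rot: [0.06, 0.998, 0.002, -0.002]
contact_force: [0.3, 1.8, -4.1]
grip_width: 0.021
grasp_force: 60.2
```

```bash
python3 bay.py 18;python3 plan.py 0.4955 -0.271 0.067 83.2
```

```text
top bar (array([ 437.8, -259.1]), array([70. , 29.2]), 10.0, 'z med/max', np.float64(167.7), np.float64(172.2), 203) bay uv -0.0587 0.005
 ply u [-0.1326  0.0995] v [-0.099   0.1822] zmin/max [0.057 0.279]
 cleat -1 339 [-0.1391 -0.1197] [-0.0576  0.0587]
 cleat 1 277 [0.1169 0.1362] [-0.0571  0.0578]
side bar (array([ 445.1, -270. ]), array([29. , 80.9]), 85.3, 'z med/max', np.float64(167.6), np.float64(171.8), 267) bay uv -0.0502 -0.005
 ply u [-0.1295  0.1046] v [-0.1061  0.1774] zmin/max [0.057 0.276]
 cleat -1 362 [-0.135  -0.1156] [-0.0583  0.0589]
t 23.85 pos [ 0.4917 -0.2677  0.101 ] az 83.3 tilt 0.22 F [-0.2 -0.  -3. ] j [ 0.46  0.74 -0.08  1.85  0.1   0.56  1.78]
twist 0.1 then xyz -0.0042 -0.0029 0.034 | len 0.034
```

Request:
{"api": "apply_moves", "payload": {"increments": [{"gripper": 1,"x": -0.0035,"y": -0.002,"z": 0.012,"twist": 0.1},{"gripper": 1,"x": 0,"y": 0,"z": 0.01,"twist": 0},{"gripper": 1,"x": 0,"y": 0,"z": 0.006,"twist": 0},{"gripper": 1,"x": 0,"y": 0,"z": 0.004,"twist": 0},{"gripper": 1,"x": 0,"y": 0,"z": 0,"twist": 0}]}}

```text
t: 24.27
tool_pos: [0.4945, -0.2723, 0.0687]
ee_rot: [0.06, 0.998, 0.001, -0.001]
contact_force: [0.0, 0.5, -3.3]
grip_width: 0.0209
grasp_force: 60.2
```

Request:
{"api": "apply_moves", "payload": {"increments": [{"gripper": 1,"x": 0,"y": 0,"z": 0.002,"twist": 0},{"gripper": 1,"x": 0,"y": 0,"z": 0,"twist": 0},{"gripper": 1,"x": 0,"y": 0,"z": 0.001,"twist": 0},{"gripper": 1,"x": 0,"y": 0,"z": 0,"twist": 0}]}}

```text
t: 24.6
tool_pos: [0.4954, -0.2732, 0.0672]
ee_rot: [0.061, 0.998, -0.0, 0.0]
contact_force: [0.3, -0.6, -3.9]
grip_width: 0.0211
grasp_force: 60.3
```

Request:
{"api": "apply_moves", "payload": {"increments": [{"gripper": 1,"x": 0,"y": 0,"z": 0.002,"twist": 0},{"gripper": 1,"x": 0,"y": 0,"z": 0,"twist": 0},{"gripper": 1,"x": 0,"y": 0,"z": 0,"twist": 0}]}}

```text
t: 24.85
tool_pos: [0.4961, -0.2735, 0.0657]
ee_rot: [0.061, 0.998, -0.0, 0.001]
contact_force: [0.4, -0.0, 2.5]
grip_width: 0.0215
grasp_force: 60.7
```

Contact. Releasing, then lifting clear and checking.

Request:
{"api": "apply_moves", "payload": {"increments": [{"gripper": 0.6,"x": 0,"y": 0,"z": 0,"twist": 0},{"gripper": 0.3,"x": 0,"y": 0,"z": 0,"twist": 0},{"gripper": 0.3,"x": 0,"y": 0,"z": 0,"twist": 0},{"gripper": 0.3,"x": 0,"y": 0,"z": 0,"twist": 0},{"gripper": 0.3,"x": 0,"y": 0,"z": -0.03,"twist": 0},{"gripper": 0.3,"x": 0,"y": 0,"z": -0.04,"twist": 0},{"gripper": 0.3,"x": 0,"y": 0,"z": -0.04,"twist": 0},{"gripper": 0.3,"x": 0,"y": 0.03,"z": -0.02,"twist": 0},{"gripper": 0.3,"x": 0,"y": 0.04,"z": 0,"twist": 0},{"gripper": 0.3,"x": 0,"y": 0.04,"z": 0,"twist": 0}]}}

```text
t: 25.68
tool_pos: [0.5096, -0.1642, 0.1968]
ee_rot: [0.062, 0.998, -0.001, 0.002]
contact_force: [1.1, 1.0, -1.1]
grip_width: 0.0597
grasp_force: 0.0
```

Request:
{"api": "apply_moves", "payload": {"increments": [{"gripper": 0.3,"x": 0,"y": 0.04,"z": 0,"twist": 0},{"gripper": 0.3,"x": 0,"y": 0.04,"z": 0,"twist": 0},{"gripper": 0.3,"x": 0,"y": 0.04,"z": 0,"twist": 0},{"gripper": 0.3,"x": 0,"y": 0,"z": 0,"twist": 0}]}}

```text
t: 26.02
tool_pos: [0.5243, -0.0329, 0.1951]
ee_rot: [0.053, 0.999, 0.004, 0.0]
contact_force: [-0.2, 0.9, 0.9]
grip_width: 0.0598
grasp_force: 0.0
```

```bash
python3 bay.py 19; python3 - <<'E'
from m import *
lo=[0,0,0]
def objs(n):
    s=dict(np.load(f'pics/{n}.npz'));W=world(s);hsv=cv2.cvtColor(s['img'],cv2.COLOR_RGB2HSV);H=hsv[...,0];S=hsv[...,1]
    for nm,h0,h1,z0,box in(('teal',80,100,.02,(.45,.7,-.13,0)),('yellow',24,33,.02,(.6,.75,-.15,-.05)),('tape',24,33,.02,(.6,.75,-.06,.03)),('purple',125,155,.02,(.6,.85,-.35,-.15)),('orange',5,16,.028,(.68,.85,-.25,-.12))):
        P=pts((H>=h0)&(H<=h1)&(S>110),W,z0,.07,box); print(n,nm,rect(P) if P is not None else None)
    P=pts((H>105)&(H<125)&(S>120),W,.124,.145,(.35,.65,-.4,0))
    print('bar yaw',np.degrees(np.arctan(np.polyfit(P[:,0],P[:,1],1)[0])))
    P=pts(S<70,W,.112,.126,(.25,.75,.08,.55)); print(' crate',rect(P))
for n in('t0','top19','s0','side19'): objs(n)
E
python3 plan.py 0.599 -0.0575 0.1 77
```

```text
top bar (array([ 496.3, -273.7]), array([ 18.6, 175.6]), 83.4, 'z med/max', np.float64(133.6), np.float64(137.8), 502) bay uv 0.0011 -0.0026
 ply u [-0.1031  0.1065] v [-0.2179  0.1004] zmin/max [0.055 0.145]
 cleat -1 348 [-0.1391 -0.1198] [-0.058   0.0585]
 cleat 1 253 [0.1173 0.1358] [-0.0581  0.0578]
side bar (array([ 498.7, -278.8]), array([ 20.7, 178.2]), 83.5, 'z med/max', np.float64(132.2), np.float64(136.5), 571) bay uv 0.0041 -0.0074
 ply u [-0.1365  0.1111] v [-0.1695  0.2031] zmin/max [0.055 0.281]
 cleat -1 362 [-0.1351 -0.1155] [-0.0573  0.058 ]
 cleat 1 26 [0.1316 0.1406] [-0.06   -0.0244]
t0 teal (array([596.8, -67.8]), array([34.6, 34.9]), 75.7, 'z med/max', np.float64(39.3), np.float64(45.9), 169)
t0 yellow (array([ 688.5, -106.9]), array([43.3, 38.4]), 39.0, 'z med/max', np.float64(34.4), np.float64(39.0), 219)
t0 tape (array([688.8,  -4.9]), array([69.8, 37. ]), 26.8, 'z med/max', np.float64(61.7), np.float64(66.8), 337)
t0 purple (array([ 748.8, -324.1]), array([36.5, 35.8]), 38.3, 'z med/max', np.float64(39.4), np.float64(44.9), 156)
t0 orange (array([ 784.4, -2
[... 1804 characters left out ...]
p.float64(38.6), 180)
side19 tape (array([690.9,  -8.4]), array([71.3, 42.2]), 32.2, 'z med/max', np.float64(58.7), np.float64(66.1), 325)
side19 purple (array([ 751.5, -325.6]), array([39.7, 33.7]), 35.9, 'z med/max', np.float64(37.2), np.float64(43.5), 167)
side19 orange (array([ 789.6, -236. ]), array([40.9, 41. ]), 70.2, 'z med/max', np.float64(33.9), np.float64(37.5), 140)
bar yaw -6.853534902455622
 crate (array([497.7, 297.8]), array([270.1, 343.4]), 82.2, 'z med/max', np.float64(118.5), np.float64(123.3), 1062)
t 26.1167 pos [ 0.5232 -0.0421  0.195 ] az 83.37 tilt 0.05 F [ 0.1 -0.5  0.3] j [ 0.03  0.56 -0.07  1.87  0.05  0.72  1.39]
twist 6.37 then xyz -0.0774 0.002 0.095 | len 0.123
```

The tote stands square in its bay, within about 3 mm and 0.4°. The offcuts are in the crate and the other objects are unmoved. Now returning the teal decoy to its starting spot.

Request:
{"api": "apply_moves", "payload": {"increments": [{"gripper": 0.3,"x": 0,"y": 0,"z": 0,"twist": 5.4},{"gripper": 0.3,"x": -0.035,"y": 0,"z": 0.015,"twist": 0},{"gripper": 0.3,"x": -0.035,"y": 0,"z": 0.02,"twist": 0},{"gripper": 0.3,"x": -0.008,"y": 0,"z": 0.03,"twist": 0},{"gripper": 0.3,"x": 0,"y": 0,"z": 0.03,"twist": 0},{"gripper": 0.3,"x": 0,"y": 0,"z": 0,"twist": 0},{"gripper": 0.3,"x": 0,"y": 0,"z": 0,"twist": 0}]}}

```text
t: 26.7
tool_pos: [0.5973, -0.0632, 0.0988]
ee_rot: [0.109, 0.994, -0.001, -0.002]
contact_force: [0.2, 0.1, 0.9]
grip_width: 0.0597
grasp_force: 0.0
```

```bash
python3 plan.py 0.599 -0.0585 0.1 78 0.599 -0.0585 -0.028 78
```

```text
t 26.7 pos [ 0.5973 -0.0632  0.0988] az 77.54 tilt 0.27 F [0.2 0.1 0.9] j [ 0.05  0.78 -0.03  1.73  0.04  0.64  1.35]
twist -0.46 then xyz -0.0007 0.0049 -0.0012 | len 0.005
twist -0.0 then xyz 0.0 0.0 0.128 | len 0.128
```

Request:
{"api": "apply_moves", "payload": {"increments": [{"gripper": 0.3,"x": 0,"y": 0.005,"z": 0.03,"twist": 0},{"gripper": 0.3,"x": 0,"y": 0,"z": 0.035,"twist": 0},{"gripper": 0.3,"x": 0,"y": 0,"z": 0.03,"twist": 0},{"gripper": 0.3,"x": 0,"y": 0,"z": 0.02,"twist": 0},{"gripper": 0.3,"x": 0,"y": 0,"z": 0.011,"twist": 0},{"gripper": 1,"x": 0,"y": 0,"z": 0,"twist": 0},{"gripper": 1,"x": 0,"y": 0,"z": 0,"twist": 0},{"gripper": 1,"x": 0,"y": 0,"z": 0,"twist": 0},{"gripper": 1,"x": 0,"y": 0,"z": 0,"twist": 0}]}}

```text
t: 27.45
tool_pos: [0.602, -0.0568, -0.024]
ee_rot: [0.108, 0.994, 0.0, 0.002]
contact_force: [0.3, -0.7, -0.5]
grip_width: 0.0371
grasp_force: 59.6
```

```bash
python3 plan.py 0.5965 -0.069 -0.028 77; python3 - <<'E'
from m import *
s=snap('side','s20');W=world(s);hsv=cv2.cvtColor(s['img'],cv2.COLOR_RGB2HSV);H=hsv[...,0];S=hsv[...,1]
print(rect(pts((H>=80)&(H<=100)&(S>110),W,.02,.07,(.45,.7,-.13,0))), telemetry.sense()['grip_width'])
E
```

```text
t 27.45 pos [ 0.602  -0.0568 -0.024 ] az 77.65 tilt 0.2 F [ 0.3 -0.7 -0.5] j [ 0.03  0.97 -0.02  1.76  0.05  0.4   1.33]
twist 0.65 then xyz 0.0026 -0.0132 0.004 | len 0.014
(array([592.3, -59.5]), array([47.1, 10.4]), 81.7, 'z med/max', np.float64(30.1), np.float64(64.4), 45) 0.037213236886337236
```

Request:
{"api": "apply_moves", "payload": {"increments": [{"gripper": 1,"x": 0,"y": 0,"z": -0.002,"twist": 0},{"gripper": 1,"x": 0,"y": -0.006,"z": 0,"twist": 0},{"gripper": 1,"x": 0,"y": -0.005,"z": 0,"twist": 0},{"gripper": 1,"x": 0,"y": 0,"z": 0.002,"twist": 0},{"gripper": 0.4,"x": 0,"y": 0,"z": 0,"twist": 0},{"gripper": 0.4,"x": 0,"y": 0,"z": 0,"twist": 0},{"gripper": 0.4,"x": 0,"y": 0,"z": 0,"twist": 0},{"gripper": 0.4,"x": 0,"y": 0,"z": -0.03,"twist": 0},{"gripper": 0.4,"x": 0,"y": 0,"z": -0.04,"twist": 0},{"gripper": 0.4,"x": 0,"y": 0,"z": -0.04,"twist": 0}]}}

```text
t: 28.33
tool_pos: [0.5966, -0.0672, 0.0839]
ee_rot: [0.107, 0.994, -0.0, -0.002]
contact_force: [2.2, 0.0, 0.3]
grip_width: 0.0511
grasp_force: 0.0
```

Request:
{"api": "apply_moves", "payload": {"increments": [{"gripper": 0.4,"x": 0,"y": 0,"z": -0.04,"twist": 0},{"gripper": 0.4,"x": 0.02,"y": 0.02,"z": -0.03,"twist": 0},{"gripper": 0.4,"x": 0.03,"y": 0.02,"z": -0.01,"twist": 0},{"gripper": 0.4,"x": 0.03,"y": 0.02,"z": 0,"twist": 0},{"gripper": 0.4,"x": 0.03,"y": 0.02,"z": 0,"twist": 0},{"gripper": 0.4,"x": 0.02,"y": 0.01,"z": 0,"twist": 0},{"gripper": 0.4,"x": 0,"y": 0,"z": 0,"twist": 0}]}}

```text
t: 28.92
tool_pos: [0.4852, 0.0526, 0.1638]
ee_rot: [0.104, 0.995, 0.001, -0.003]
contact_force: [-0.8, -1.4, -0.3]
grip_width: 0.0512
grasp_force: 0.0
```

```bash
python3 bay.py 21; python3 - <<'E'
from m import *
for n in('top21','side21'):
    s=dict(np.load(f'pics/{n}.npz'));W=world(s);hsv=cv2.cvtColor(s['img'],cv2.COLOR_RGB2HSV);H=hsv[...,0];S=hsv[...,1]
    P=pts((H>=80)&(H<=100)&(S>110),W,.02,.07,(.45,.7,-.13,0)); print(n,rect(P) if P is not None else None)
    m=(H<12)&(S>120)&(W[...,0]>.3)&(W[...,0]<.7)&(W[...,1]>.15)&(W[...,1]<.46)&(W[...,2]<.12);print('brown in crate px',m.sum(),'zmax',W[m][:,2].max())
a=np.load('pics/side21.npz')['img'][80:330,100:360,::-1];b=np.load('pics/top21.npz')['img'][100:320,70:450,::-1]
cv2.imwrite('pics/c21.png',np.hstack([cv2.resize(a,(350,340),interpolation=2),cv2.resize(b,(450,340),interpolation=2)]))
E
```

```text
top bar (array([ 497.6, -274.1]), array([ 18. , 178.6]), 83.2, 'z med/max', np.float64(133.4), np.float64(137.7), 452) bay uv 0.0025 -0.0028
 ply u [-0.1379  0.1063] v [-0.1736  0.2055] zmin/max [0.055 0.144]
 cleat -1 350 [-0.1392 -0.1197] [-0.0577  0.0588]
 cleat 1 249 [0.1176 0.1363] [-0.0575  0.0577]
side bar (array([ 499. , -278.9]), array([ 21.8, 177.9]), 83.2, 'z med/max', np.float64(132.1), np.float64(136.5), 554) bay uv 0.0044 -0.0074
 ply u [-0.1373  0.1111] v [-0.1971  0.205 ] zmin/max [0.055 0.173]
 cleat -1 367 [-0.135  -0.1157] [-0.058   0.0582]
 cleat 1 26 [0.1325 0.1407] [-0.0598 -0.025 ]
top21 (array([595.7, -70. ]), array([34.8, 35.6]), 76.7, 'z med/max', np.float64(39.3), np.float64(45.5), 172)
brown in crate px 1688 zmax 0.05807121498559882
side21 (array([597.7, -72.3]), array([39.1, 30.2]), 76.8, 'z med/max', np.float64(36.5), np.float64(44.0), 146)
brown in crate px 1029 zmax 0.05578196372512183
```

View pics/c21.png

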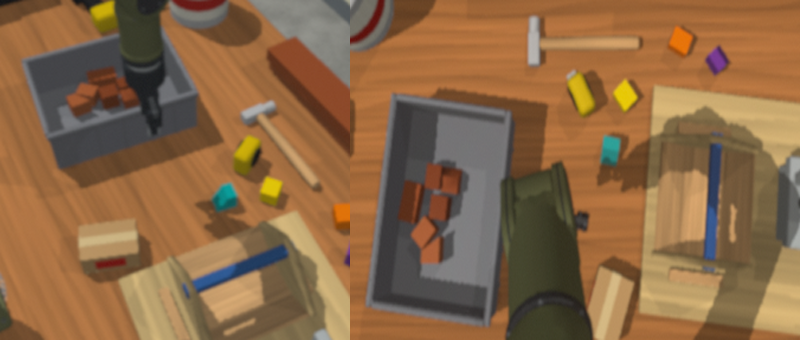

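The picture shows six offcuts in the crate (top view, around (430,215)), the empty tote square between its cleats, and the teal piece back within about 2 mm. The robot is touching nothing. Handing in.

```bash
python3 -c "
from rig import robot
print(robot.close_job())"
```

```text
the job is handed in; nothing more can be done
None
```

Job handed in at about 29 s: all six offcuts are in the crate and the empty tote stands square in its bay, about 3 mm off centre; the crate shifted about 2 mm, and the teal decoy, which the tote knocked about 11 mm, was put back to within about 2 mm.

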